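# Mist the drying board, then turn the two moulds over and stack them

### The arm

A 6-joint arm with a two-finger parallel gripper is mounted at the origin on the work surface. World frame = base frame: x ahead of the robot, y to its left, z up, the work surface at z = 0. Lengths are in m, angles in degrees, forces in N, time in s.
With the tool pointing down it reaches from about 0.35 to 0.875 m from the base axis. Payload 4.2 kg.
Tool frame: the origin (TCP) lies between the finger pads; the fingertips stand 19 mm ahead of it and the grasp point (between the pads) is the TCP; z points along the fingers, y is the line along which they close (so a half turn about z gives the same grasp; the last joint's range is limited). The gripper opens to 87 mm and grips with 3 to 60 N. Pads are 19 mm wide; open, the fingers measure 117 mm over their backs; the gripper's body (75 mm by 190 mm) begins 51 mm behind the grasp point.
Start: joints at [82.311, 22.042, 0.453, 0, -68.411, -14.817], TCP at [0.239, 0.577, 0.242] pointing down, gripper open.
Joint ranges: [-179.83, 179.83], [-69.29, 118.12], [-61.27, 80.66], [-181.25, 117.63], [-171.15, -9.14], [-177.46, 177.46]. Speed limits (degrees/s): [159.86, 159.86, 180, 180, 180, 180].

### API

Orientations are given as a 3x3 rotation matrix whose columns are the frame's x, y, z axes.
In Python, from station import r gives the robot as it stands.
- The arm moves only by the tool drive_tool, never from a script. Its argument "steps" is one flat list of numbers, 7 for each row, row after row: the turn, a rotation vector about the tool's x, y, z in rad, then the shift along the tool's x, y, z in m, then the opening, from 0 (shut) to 1 (fully open). A call has 1 to 10 rows; each row shifts and turns the commanded pose from where the row before left it, along the tool's axes as they then stand; what a row does not reach is not made up. A row lasts 1/12 s, in which the tool goes at most 41.7 mm and 7.16 degrees, less where a joint would pass 70% of its speed; a pose out of reach is approached as far as the arm can. A call is refused whole if a number of a shift passes 0.0417 or a number of a turn 0.125, either way. A call with a gripper value outside its range is refused whole. The fingers move at their own pace and stop on an object; the grip force is fixed at half the most. Time passes only in rows, so rows that do not move let the fingers close. It gives the time, the measured TCP pose, the force, the opening and the grip force at its end, in the units of the state.
- r.sense(): the state, without advancing time (a new reading comes with each control period).
- r.capture(name): name is "side" or "top" or "wrist"; returns the picture (480x640x3 uint8, blue, green, red); there is no depth.
- r.camera_params(name): a dict with "camera_matrix" (3x3 intrinsics, pixels), "extrinsics" (4x4, takes a point from world to camera coordinates). Camera axes: x right, y down, z forward; pixel columns grow to the right and rows downward; lengths in m; the calibration is good to about 2 mm. A picture is of the moment at which its call begins: read the wrist's pose just before it. camera_params takes no time and is no camera call; for the wrist camera it gives the pose at the moment of the call.
- r.finish_job(): hands the job in; it is judged then, once.
The state is a dict: "time_s": time; "joints": joint angles; "joint_velocities": joint speeds; "effort": joint torques, N m; "tcp_pos": TCP position; "ee_rot": TCP orientation; "wrist_force": force on the tool from outside, world axes, zero at the start; "moment": the same for the moment, N m; "gripper_width": opening from 0.0 (shut) to 1.0 (fully open); "gripper_force": force on a finger pad.
Only numpy, scipy, OpenCV 4.12 (cv2) and the standard library are available. Lean on these libraries where they do the work, as an engineer would, in place of code of your own. Each camera call takes 0.05 s, during which the arm holds its last target. There are 200 camera calls.

### The job

Mist the drying board: press the clamped spray can's nozzle cap fully down for a moment and let it spring back. Then turn the blue-lidded mould upside down, keeping it shut all the way, and set it lid-down on the green outline, long sides matching; turn the yellow-lidded mould over in the same way and stack it squarely on the blue one. Never drop a mould, and leave everything else on the table in place.

Things in the scene. Friction and masses are not known exactly. Their poses are not given: they have to be found in the camera images.
- blue_base: Base of the blue mould: white plaster tray, 38 mm (x) by 66 mm (y, long side) by 28 mm high; its lowest 14 mm are a foot set back 14 mm at both short ends; blue band on the ends. Weight mostly near the rim, about 0.16 kg. Origin at the centre of its underside, z up towards its open mouth (down once inverted). Starts upright on the table, lid on; the shut mould is 56 mm high.
- blue_lid: Blue lid, loose on that base: 38 x 66 x 28 mm, flush with it; its outer 14 mm are set back 14 mm at both short ends; a 6 mm plug enters the base with 1.5 mm play. Weight mostly near the seam, about 0.14 kg. Origin at the centre of the seam (where lid meets base), z towards the lid's outer face, y along the 66 mm side.
- blue_seam (a point): Centre of the blue base's rim plane, 28 mm from its underside; meets the lid's origin while shut. Here, midway along each long side, lid and base have flush lugs, 24 mm long, 11 mm above and below the seam, 50 mm over both: pinching them grips base and lid at once. The shut mould also stands on either short end (flat 38 by 28 mm).
- yellow_base: Base of the yellow mould: white plaster tray, 38 mm (x) by 66 mm (y, long side) by 28 mm high; its lowest 14 mm are a foot set back 14 mm at both short ends; yellow band on the ends. Weight mostly near the rim, about 0.16 kg. Origin at the centre of its underside, z up towards its open mouth (down once inverted). Starts upright on the table, lid on; the shut mould is 56 mm high.
- yellow_lid: Yellow lid, loose on that base: 38 x 66 x 28 mm, flush with it; its outer 14 mm are set back 14 mm at both short ends; a 6 mm plug enters the base with 1.5 mm play. Weight mostly near the seam, about 0.14 kg. Origin at the centre of the seam (where lid meets base), z towards the lid's outer face, y along the 66 mm side.
- yellow_seam (a point): Centre of the yellow base's rim plane, 28 mm from its underside; meets the lid's origin while shut. Here, midway along each long side, lid and base have flush lugs, 24 mm long, 11 mm above and below the seam, 50 mm over both: pinching them grips base and lid at once. The shut mould also stands on either short end (flat 38 by 28 mm).
- board: Fixed plywood drying board on the table, 130 mm (x) by 170 mm (y) by 18 mm thick; origin at the centre of its underside.
- board_mark (a point): Centre of the green painted outline (65 mm in the board's x by 81 mm in its y) on the board's upper face, 18 mm above the table. The outline only marks the place; nothing stands proud.
- can: Fixed red spray can (66 mm across, with a black band) clamped on an 85 x 100 x 12 mm steel foot just beyond the drying board and a little to its left, its nozzle towards the board; origin under its centre on the table. Shoulder top 150 mm up.
- nozzle_top (a point): Centre of the flat top of the can's white nozzle cap (36 mm across), 182 mm above the table when released.
- nozzle (a joint): Travel of the sprung nozzle cap, m: 0 released, 0.006 fully down. It goes straight down, needs about 0.8 N to start and 4.7 N at the bottom stop, and springs back by itself.
- glue: Bystander: amber glue bottle with a green cap, 54 mm across, 140 mm tall; loose. Origin at its underside.
- cup: Bystander: white plastic cup, 80 mm across, 85 mm tall; loose. Origin at its underside.
- sealer: Bystander: grey bottle with a black cap, 52 mm across, 120 mm tall; loose. Origin at its underside.
- offcut: Bystander: pale wood offcut lying flat, 50 x 110 x 22 mm; loose. Origin at its underside.
- jar: Bystander: terracotta-coloured jar, 70 mm across, 70 mm tall; loose. Origin at its underside.
- spatula: Bystander: spatula, 180 mm long, lying flat along its x axis; loose. Origin at its underside.
- brush: Bystander: brush, 170 mm long, lying flat along its x axis; loose. Origin at its underside.

How it is judged (in metres and radians):
On the way, in this order (a step that is already met when the one before it is completed fails the run):
1. the nozzle cap is pressed down (at least 4.5 mm of its 6 mm) (value of joint nozzle above 0.0045 m), for 0.05 s.
2. the nozzle cap has sprung back (value of joint nozzle below 0.001 m), for 0.05 s.
3. the blue mould lies shut and upside down on the board's outline, let go (angle between each of blue_base, blue_lid's own z axis and vertical above 3 rad and height (world z) of blue_lid between 0.041 and 0.051 m and distance between blue_seam and blue_lid below 0.006 m and contact force between the fingers and blue_base below 0.05 N and contact force between the fingers and blue_lid below 0.05 N and linear speed of each of blue_base, blue_lid below 0.02 m/s and horizontal distance between blue_lid and board_mark below 0.025 m and angle between the y axis of blue_lid and the y axis of board, either way round below 0.26 rad), for 0.2 s.
At the end, for the whole second after the job is handed in: Blue mould shut, upside down (within 8 degrees) on the board, within 25 mm and 15 degrees of the outline; yellow mould shut, upside down on top of it, centred within 18 mm and 15 degrees; both let go and at rest, the nozzle cap up (all of step 3 and angle between each of yellow_base, yellow_lid's own z axis and vertical above 3 rad and height (world z) of yellow_lid between 0.097 and 0.107 m and distance between yellow_seam and yellow_lid below 0.006 m and contact force between the fingers and yellow_base below 0.05 N and contact force between the fingers and yellow_lid below 0.05 N and linear speed of each of yellow_base, yellow_lid below 0.02 m/s and horizontal distance between yellow_lid and blue_base below 0.018 m and angle between the y axis of yellow_lid and the y axis of blue_base, either way round below 0.26 rad and value of joint nozzle below 0.001 m); the robot touches nothing.
It fails at once if a mould comes open: lid and base part by more than 12 mm (distance between blue_seam and blue_lid above 0.012 m or distance between yellow_seam and yellow_lid above 0.012 m).
It fails at once if a mould is dropped (faster than 0.5 m/s while the fingers do not touch it) ((linear speed of blue_base above 0.5 m/s and contact force between the fingers and blue_base below 0.01 N and contact force between the fingers and blue_lid below 0.01 N) or (linear speed of yellow_base above 0.5 m/s and contact force between the fingers and yellow_base below 0.01 N and contact force between the fingers and yellow_lid below 0.01 N)).
It fails at once if a bystander is pushed more than 26 mm from its place (distance of any of glue, cup, sealer, offcut, jar, spatula, brush from where it was at the start of the episode above 0.03 m).
It also fails if it takes over 72 s, if anything falls off the work surface, if the arm or the gripper's body presses on something with over 40 N, if the wrist force passes 120 N, or if a joint passes its speed limit or range.

## Working session

There is one attempt and no reset: what is moved stays moved. The work goes in short steps, Python scripts to look and compute and a tool call to move; the robot and the scene stay as the last step left them, time stands still between calls to the robot, and variables do not carry over. Pictures are saved under pics/ and viewed, at most 10 in all, crops included, and the job is handed in when it is done.

Besides the shell and the picture viewer there is one more tool, called after ">>>" by a JSON object that holds its "op" and its "data". drive_tool: Moves the arm, as the interface text tells. Its arguments: {"type":"object","properties":{"steps":{"type":"array"}},"required":["steps"]}

```bash
ls; mkdir -p pics; python3 - <<'E'
from station import r
import cv2
s=r.sense();print({k:s[k] for k in('time_s','tcp_pos','ee_rot','gripper_width','wrist_force')})
for n in('top','side'):
    cv2.imwrite(f'pics/{n}0.png',r.capture(n));print(n,r.camera_params(n))
E
```

```text
pics
{'time_s': 0.0, 'tcp_pos': array([0.23897239, 0.5769028 , 0.24047632]), 'ee_rot': array([[ 9.23771951e-01, -3.82942301e-01, -7.59430402e-04],
       [-3.82943047e-01, -9.23769760e-01, -2.01327331e-03],
       [ 6.94286719e-05,  2.15062400e-03, -9.99997685e-01]]), 'gripper_width': 1.0022545541934305, 'wrist_force': array([-0.38502538, -0.71330135, -0.53737928])}
top {'camera_matrix': array([[437.47163477,   0.        , 315.09417928],
       [  0.        , 437.47163477, 237.70944544],
       [  0.        ,   0.        ,   1.        ]]), 'extrinsics': array([[ 0.01941054, -0.99977848, -0.00813753,  0.00254797],
       [-0.986508  , -0.01782831, -0.16273944,  0.57812134],
       [ 0.16255831,  0.0111866 , -0.98663552,  0.99293708],
       [ 0.        ,  0.        ,  0.        ,  1.        ]])}
side {'camera_matrix': array([[483.73680277,   0.        , 323.35411057],
       [  0.        , 483.73680277, 242.02957757],
       [  0.        ,   0.        ,   1.        ]]), 'extrinsics': array([[ 8.34463144e-01, -5.51063460e-01,  5.69160142e-04,
        -4.76164475e-01],
       [-3.43205631e-01, -5.20516171e-01, -7.81839377e-01,
         3.14247832e-01],
       [ 4.31139369e-01,  6.52220806e-01, -6.23479643e-01,
         9.68678309e-01],
       [ 0.00000000e+00,  0.00000000e+00,  0.00000000e+00,
         1.00000000e+00]])}
```

View pics/top0.png

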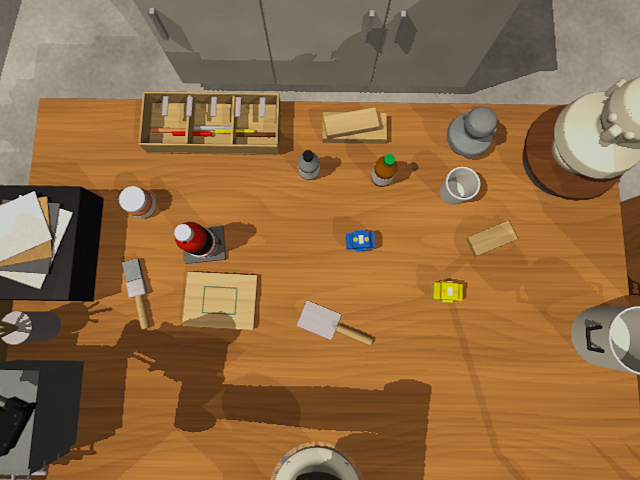

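View pics/side0.png

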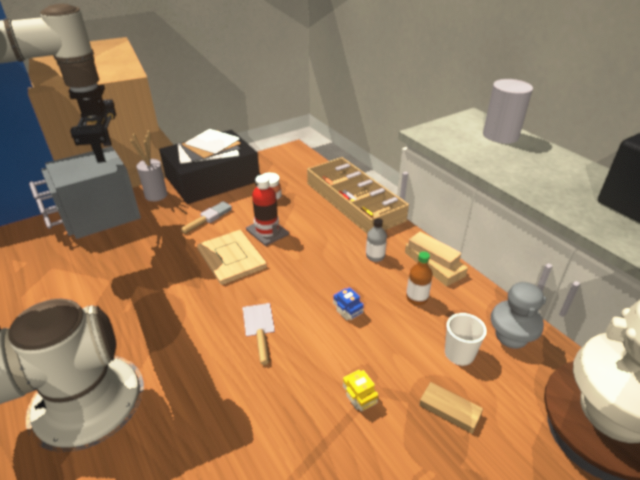

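The top view shows the blue mould near (360,240), the yellow mould at (448,291), the board's outline at about (220,300), the can's cap at (183,231) and the spatula at (335,322). I'll enlarge these.

```bash
python3 - <<'E'
import cv2,numpy as np
t=cv2.imread('pics/top0.png')
def c(x,y,w,h,k):
    return cv2.resize(t[y:y+h,x:x+w],None,fx=k,fy=k,interpolation=cv2.INTER_CUBIC)
a=np.vstack([c(335,220,50,37,8),c(423,272,50,38,8)])
b=c(170,215,100,150,4)[:600,:400]
cv2.imwrite('pics/m0.png',np.hstack([a,b]))
E
```

```text
(no output)
```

View pics/m0.png

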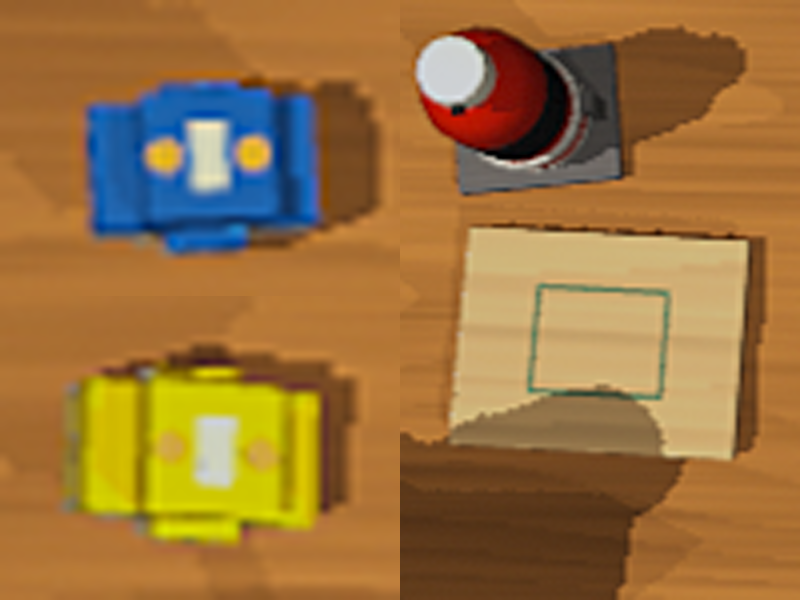

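The enlarged crops give the label centres: blue at (361,239.5), yellow at (450,291.5). The outline centre is at about (219.8,300.3) and the cap centre at (182.3,232.3).

```bash
cat > h.py <<'E'
import numpy as np,cv2
from scipy.spatial.transform import Rotation as R
from station import r
def ray(p,z,cp):
    K=np.array(cp['camera_matrix']);E=np.array(cp['extrinsics'])
    d=E[:3,:3].T@np.linalg.inv(K)@np.array([p[0],p[1],1.]);o=-E[:3,:3].T@E[:3,3]
    return o+d*(z-o[2])/d[2]
def ang(a,b): d=b-a; return np.degrees(np.arctan2(d[1],d[0]))
def go(pos=None,rot=None):
    "print turn (tool rotvec, rad) and shift in current tool axes to target"
    s=r.sense();A=s['ee_rot'];np.set_printoptions(precision=4,suppress=True)
    if pos is not None: print('shift',A.T@(np.array(pos)-s['tcp_pos']))
    if rot is not None: print('turn',R.from_matrix(A.T@rot).as_rotvec(),'shift after',rot.T@(np.array(pos)-s['tcp_pos']) if pos is not None else '')
def st():
    s=r.sense();np.set_printoptions(precision=4,suppress=True)
    print(s['time_s'],s['tcp_pos'],s['ee_rot'].tolist(),'j',s['joints'],'w',s['gripper_width'],s['gripper_force'],'F',s['wrist_force'])
E
python3 - <<'E'
from h import *
c=r.camera_params('top');np.set_printoptions(precision=4,suppress=True)
print('cap',ray((182.25,232.25),.182,c))
P=lambda x,y,u,v:(x/8+u,y/8+v)
for n,u,v,L,a,b,lt in(('blue',335,220,(210,156.5),(163,157),(254,154),[(143,88),(280,92),(278,228),(145,222)]),('yel',423,272,(216,156),(171,150),(263,159),[(152,80),(290,92),(283,224),(145,212)])):
    print(n,ray(P(*L,u,v),.056,c),'circ',ang(ray(P(*b,u,v),.056,c),ray(P(*a,u,v),.056,c)),'face',np.mean([ray(P(*q,u,v),.056,c) for q in lt],0))
Q=[ray(((x-400)/4+170,y/4+215),.018,c) for x,y in[(538,285),(669,291),(661,398),(529,390)]]
print('mark',np.mean(Q,0),ang(Q[1],Q[0]),ang(Q[2],Q[3]),ang(Q[3],Q[0]),ang(Q[2],Q[1]),np.linalg.norm(Q[0]-Q[1]),np.linalg.norm(Q[0]-Q[3]))
B=[ray(((x-400)/4+170,y/4+215),.018,c) for x,y in[(469,229),(748,240),(733,458),(450,440)]]
print('board',np.mean(B,0),ang(B[1],B[0]),ang(B[2],B[3]))
print('glue',ray((385,180),0,c),'sealer',ray((310,175),0,c),'cup',ray((460,190),0,c),'spat',ray((300,325),0,c),ray((373,342),0,c),ray((318,302),0,c))
go([*ray((182.25,232.25),.182,c)[:2],.25])
E
```

```text
cap [0.5623 0.2878 0.182 ]
blue [ 0.5741 -0.0955  0.056 ] circ 92.95025276176956 face [ 0.5739 -0.0959  0.056 ]
yel [ 0.4565 -0.3001  0.056 ] circ 85.50155417718419 face [ 0.4577 -0.3006  0.056 ]
mark [0.4271 0.2389 0.018 ] 88.48779008654708 87.71184536881911 -1.4684180863588856 -1.5370211593136722 0.07913285553602778 0.06234467547291189
board [0.4272 0.2385 0.018 ] 88.8235007641418 87.57626932617892
glue [ 0.7375 -0.1607  0.    ] sealer [0.7475 0.03   0.    ] cup [ 0.7145 -0.3497  0.    ] spat [0.372  0.0461 0.    ] [ 0.3356 -0.1294  0.    ] [0.4277 0.0038 0.    ]
shift [ 0.4094  0.1434 -0.0091]
```

>>> {"op": "drive_tool", "data": {"steps": [0, 0, 0, 0.02, 0.007, 0, 0, 0, 0, 0, 0.037, 0.013, -0.001, 0, 0, 0, 0, 0.037, 0.013, -0.001, 0, 0, 0, 0, 0.037, 0.013, -0.001, 0, 0, 0, 0, 0.037, 0.013, -0.001, 0, 0, 0, 0, 0.037, 0.013, -0.001, 0, 0, 0, 0, 0.037, 0.013, -0.001, 0, 0, 0, 0, 0.037, 0.013, -0.001, 0, 0, 0, 0, 0.037, 0.013, -0.001, 0, 0, 0, 0, 0.037, 0.013, -0.001, 0]}}

```text
time_s: 0.93
tcp_pos: [0.5188, 0.3261, 0.2502]
ee_rot: [[0.924, -0.383, -0.001], [-0.383, -0.924, -0.0], [-0.001, 0.001, -1.0]]
wrist_force: [-0.3, 0.8, -0.5]
gripper_width: 0.321
gripper_force: 0.0
```

```bash
python3 - <<'E'
from h import *
st();go([.5623,.2878,.215])
E
```

```text
0.9333 [0.5188 0.3261 0.2502] [[0.9238852360012935, -0.3826688890291078, -0.0007694595911898149], [-0.3826692859072079, -0.9238852802280271, -0.00045453409911361595], [-0.0005369563312968546, 0.0007143858957252154, -0.9999996006652653]] j [ 47.2617  20.5507  -0.5493  -0.0158 -68.949   20.2448] w 0.3210183022268421 0.0 F [-0.3478  0.8381 -0.4795]
shift [0.0549 0.0187 0.0352]
```

>>> {"op": "drive_tool", "data": {"steps": [0, 0, 0, 0.028, 0.01, 0, 0, 0, 0, 0, 0.028, 0.009, 0, 0, 0, 0, 0, 0, 0, 0.018, 0, 0, 0, 0, 0, 0, 0.012, 0, 0, 0, 0, 0, 0, 0, 0]}}

```text
time_s: 1.35
tcp_pos: [0.5611, 0.287, 0.2167]
ee_rot: [[0.923, -0.385, -0.006], [-0.385, -0.923, -0.004], [-0.004, 0.006, -1.0]]
wrist_force: [-0.5, 0.9, -1.4]
gripper_width: 0.015
gripper_force: 0.0
```

```bash
python3 - <<'E'
from h import *
st();go([.5623,.2878,.195])
cv2.imwrite('pics/w1.png',r.capture('wrist'))
E
```

```text
1.35 [0.5611 0.287  0.2167] [[0.9230039976929274, -0.3847378905003447, -0.006354199888197035], [-0.3847645821085051, -0.9230074558458082, -0.00366780696274449], [-0.004453829559131648, 0.0058302715539952, -0.9999730853057321]] j [ 41.7371  23.7347  -0.5224  -0.0935 -66.1545  25.6724] w 0.015331454547377533 0.0 F [-0.4562  0.9046 -1.3905]
shift [ 0.0009 -0.0013  0.0217]
```

View pics/w1.png

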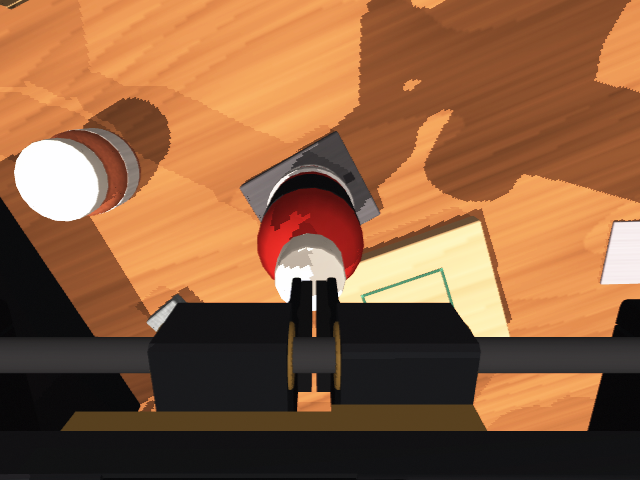

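The closed fingertips at about (315,285) stand over the white cap, which is centred at about (310,270). I'll press down now.

>>> {"op": "drive_tool", "data": {"steps": [0, 0, 0, 0, 0, 0.01, 0, 0, 0, 0, 0, 0, 0.007, 0, 0, 0, 0, 0, 0, 0.004, 0, 0, 0, 0, 0, 0, 0.002, 0, 0, 0, 0, 0, 0, 0, 0]}}

```text
time_s: 1.82
tcp_pos: [0.562, 0.2891, 0.1978]
ee_rot: [[0.924, -0.382, -0.0], [-0.382, -0.924, -0.0], [-0.0, 0.0, -1.0]]
wrist_force: [-2.9, 0.7, 3.0]
gripper_width: 0.004
gripper_force: 1.5
```

>>> {"op": "drive_tool", "data": {"steps": [0, 0, 0, 0, 0, 0.002, 0, 0, 0, 0, 0, 0, 0.002, 0, 0, 0, 0, 0, 0, 0, 0]}}

```text
time_s: 2.07
tcp_pos: [0.5622, 0.2891, 0.1954]
ee_rot: [[0.924, -0.382, 0.001], [-0.382, -0.924, 0.001], [0.001, -0.001, -1.0]]
wrist_force: [-3.5, 0.7, 7.8]
gripper_width: 0.002
gripper_force: 3.9
```

>>> {"op": "drive_tool", "data": {"steps": [0, 0, 0, 0, 0, 0.001, 0, 0, 0, 0, 0, 0, 0, 0, 0, 0, 0, 0, 0, -0.015, 0, 0, 0, 0, 0, 0, -0.035, 0, 0, 0, 0, 0, 0, -0.03, 0, 0, 0, 0, 0, 0, 0, 0]}}

```text
time_s: 2.57
tcp_pos: [0.5654, 0.2901, 0.28]
ee_rot: [[0.924, -0.382, 0.013], [-0.382, -0.924, 0.007], [0.009, -0.011, -1.0]]
wrist_force: [-0.1, -0.3, 0.9]
gripper_width: 0.006
gripper_force: 0.0
```

>>> {"op": "drive_tool", "data": {"steps": [0, 0, 0, 0.013, 0.028, 0.003, 1, 0, 0, 0, 0.013, 0.028, 0.003, 1, 0, 0, 0, 0.013, 0.028, 0.003, 1, 0, 0, 0, 0.013, 0.028, 0.003, 1, 0, 0, 0, 0.013, 0.028, 0.003, 1, 0, 0, 0, 0.013, 0.028, 0.003, 1, 0, 0, 0, 0.013, 0.028, 0.003, 1, 0, 0, 0, 0.013, 0.028, 0.003, 1, 0, 0, 0, 0.013, 0.028, 0.003, 1, 0, 0, 0, 0.013, 0.028, 0.003, 1]}}

```text
time_s: 3.4
tcp_pos: [0.5752, -0.0213, 0.2421]
ee_rot: [[0.924, -0.383, 0.001], [-0.383, -0.924, 0.0], [0.001, -0.0, -1.0]]
wrist_force: [0.7, 0.5, -0.8]
gripper_width: 0.679
gripper_force: 0.0
```

>>> {"op": "drive_tool", "data": {"steps": [0, 0, 0.118, 0, 0, 0, 1, 0, 0, 0.118, 0, 0, 0, 1, 0, 0, 0.118, 0, 0, 0, 1, 0, 0, 0.118, 0, 0, 0, 1, 0, 0, 0.118, 0, 0, 0, 1, 0, 0, 0.118, 0, 0, 0, 1, 0, 0, 0.118, 0, 0, 0, 1, 0, 0, 0.118, 0, 0, 0, 1, 0, 0, 0.118, 0, 0, 0, 1, 0, 0, 0.116, 0, 0, 0, 1]}}

```text
time_s: 4.23
tcp_pos: [0.5753, -0.0198, 0.2421]
ee_rot: [[-0.006, -1.0, 0.0], [-1.0, 0.006, 0.0], [-0.0, -0.0, -1.0]]
wrist_force: [-0.7, -0.6, 0.3]
gripper_width: 1.0
gripper_force: 0.0
```

```bash
python3 - <<'E'
from h import *
st()
cv2.imwrite('pics/w2.png',r.capture('wrist'))
E
```

```text
4.2333 [ 0.5753 -0.0198  0.2421] [[-0.0060328406066854, -0.9999817636628441, 0.0002778056192294303], [-0.9999818021166839, 0.006032844935370887, 1.474635645192386e-05], [-1.642204575537195e-05, -0.00027771160133718213, -0.9999999613032908]] j [ 14.1435  17.2167  -6.6469   0.0034 -66.1207 -14.4905] w 1.0004614597144463 0.0 F [-0.6543 -0.5701  0.3097]
```

View pics/w2.png

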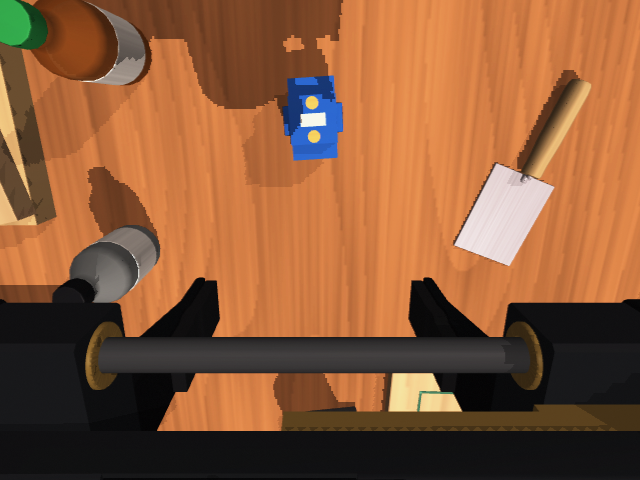

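The wrist view shows the blue label at (313,119), with its gold dots at (312,102) and (314,136).

```bash
python3 - <<'E'
from h import *
np.set_printoptions(precision=4,suppress=True)
c=r.camera_params('wrist');s=r.sense()
a=ray((312.3,102.5),.056,c);b=ray((314,136.5),.056,c)
print(a,b,(a+b)/2,ang(a,b),'label',ray((313,119.5),.056,c))
for l in [((289,78),(294,160)),((333,76),(338,157))]: print(ang(ray(l[0],.042,c),ray(l[1],.042,c)))
E=c['extrinsics'];o=-E[:3,:3].T@E[:3,3];print('cam in tool',s['ee_rot'].T@(o-s['tcp_pos']),s['ee_rot'].T@E[:3,:3].T[:,2])
E
```

```text
[ 0.5766 -0.1068  0.056 ] [ 0.5755 -0.0805  0.056 ] [ 0.5761 -0.0937  0.056 ] 92.4494386494868 label [ 0.5762 -0.0938  0.056 ]
92.16075560363598
94.1235779618898
cam in tool [ 0.0832 -0.001  -0.144 ] [-0.3013 -0.      0.9535]
```

>>> {"op": "drive_tool", "data": {"steps": [0, 0, -0.05, 0, 0, 0, 1, 0, 0.112, 0, 0, 0, 0, 1, 0, 0.112, 0, 0, 0, 0, 1, 0, 0.112, 0, 0, 0, 0, 1, 0, 0.112, 0, 0, 0, 0, 1, 0, 0.112, 0, 0, 0, 0, 1, 0, 0.112, 0, 0, 0, 0, 1, 0, 0.113, 0, 0, 0, 0, 1, 0, 0, 0, 0, 0, 0, 1]}}

```text
time_s: 5.03
tcp_pos: [0.5746, -0.0185, 0.2394]
ee_rot: [[0.045, -0.998, 0.034], [-0.702, -0.056, -0.71], [0.711, 0.008, -0.703]]
wrist_force: [-0.2, -0.5, -0.7]
gripper_width: 1.001
gripper_force: 0.0
```

```bash
cat >> h.py <<'E'
def tilt(yaw,th):
    "tool rot: long axis at yaw deg, tool z tilted th deg towards +long axis"
    a=np.radians(yaw);l=np.array([np.cos(a),np.sin(a),0]);t=np.radians(th)
    z=np.sin(t)*l+np.array([0,0,-np.cos(t)]);x=-np.cos(t)*l-np.array([0,0,np.sin(t)])
    return np.c_[x,np.cross(z,x),z]
E
python3 - <<'E'
from h import *
T=tilt(92.5,-45);print(T)
st();go(np.array([.575,-.095,.028])-.1*T[:,2],T);go([.575,-.095,.028],T)
E
```

```text
[[ 0.03084356 -0.99904822  0.03084356]
 [-0.70643377 -0.04361939 -0.70643377]
 [ 0.70710678  0.         -0.70710678]]
5.0333 [ 0.5746 -0.0185  0.2394] [[0.04520697459002583, -0.9983826331963124, 0.03447386227875371], [-0.7016172959807122, -0.05629674835444284, -0.7103265770794658], [0.7111184848034331, 0.007924257486620805, -0.7030275291296604]] j [ 29.7932  22.8496 -24.7227  41.6346 -72.4827 -50.291 ] w 1.0008121756007482 0.0 F [-0.156  -0.468  -0.7226]
shift [-0.096   0.0019  0.1029]
turn [-0.0034 -0.0058  0.0146] shift after [-0.0954  0.0029  0.1035]
shift [-0.0966  0.0022  0.2029]
turn [-0.0034 -0.0058  0.0146] shift after [-0.0954  0.0029  0.2035]
```

>>> {"op": "drive_tool", "data": {"steps": [0, 0, 0.012, -0.024, 0.0006, 0.026, 1, 0, 0, 0, -0.024, 0.0006, 0.026, 1, 0, 0, 0, -0.024, 0.0006, 0.026, 1, 0, 0, 0, -0.024, 0.0006, 0.025, 1, 0, 0, 0, 0, 0, 0.01, 1, 0, 0, 0, 0, 0, 0, 1, 0, 0, 0, 0, 0, 0, 1]}}

```text
time_s: 5.62
tcp_pos: [0.575, -0.0322, 0.0959]
ee_rot: [[0.023, -0.999, 0.035], [-0.707, -0.041, -0.706], [0.706, -0.009, -0.708]]
wrist_force: [-0.3, 0.1, 1.0]
gripper_width: 0.994
gripper_force: 0.0
```

```bash
python3 - <<'E'
from h import *
T=tilt(92.5,-45)
st();go([.575,-.095,.028],T)
cv2.imwrite('pics/w3.png',r.capture('wrist'))
E
```

```text
5.6167 [ 0.575  -0.0322  0.0959] [[0.022501473381374485, -0.9991188730616863, 0.035428254086439924], [-0.7074789589842697, -0.04095169877873557, -0.7055469374617608], [0.7063761082385228, -0.009188898687098636, -0.7077770537752103]] j [ 26.856   32.2784 -34.3846  49.8747 -57.5792 -65.3555] w 0.9942069786699211 0.0 F [-0.2537  0.0754  0.9636]
shift [-0.0035  0.0032  0.0923]
turn [-0.0046  0.001  -0.0084] shift after [-0.0036  0.0027  0.0923]
```

View pics/w3.png

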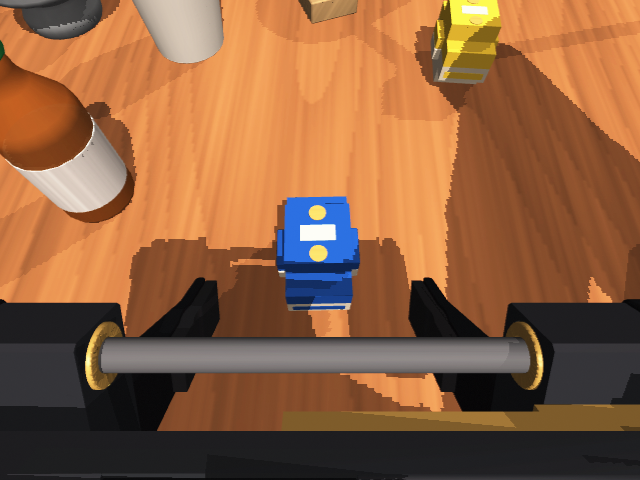

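The blue mould is centred at about (318,250) between the fingers, whose mid-line is at about column 315. I'll move in and grip.

>>> {"op": "drive_tool", "data": {"steps": [0, 0, 0, -0.0035, 0.002, 0.03, 1, 0, 0, 0, 0, 0, 0.03, 1, 0, 0, 0, 0, 0, 0.02, 1, 0, 0, 0, 0, 0, 0.012, 1, 0, 0, 0, 0, 0, 0, 1, 0, 0, 0, 0, 0, 0, 1]}}

```text
time_s: 6.17
tcp_pos: [0.5767, -0.0943, 0.029]
ee_rot: [[0.021, -0.999, 0.037], [-0.708, -0.041, -0.705], [0.706, -0.012, -0.708]]
wrist_force: [0.5, -0.0, 0.4]
gripper_width: 0.998
gripper_force: 0.0
```

```bash
python3 - <<'E'
from h import *
T=tilt(92.5,-45)
st();go([.575,-.095,.028],T)
E
```

```text
6.1667 [ 0.5767 -0.0943  0.029 ] [[0.020783794689554744, -0.9990893826095524, 0.03726176908260895], [-0.7075493451891746, -0.04103005026678233, -0.7054717989384658], [0.7063582363083709, -0.011702159286582404, -0.7077577985916925]] j [ 17.794   36.898  -40.4176  64.1391 -49.3878 -74.7072] w 0.9977081097258444 0.0 F [ 0.4637 -0.0109  0.4121]
shift [-0.0003  0.0018  0.0011]
turn [-0.0064  0.001  -0.0101] shift after [-0.0003  0.0017  0.0011]
```

>>> {"op": "drive_tool", "data": {"steps": [0, 0, 0, 0, 0.0015, 0.001, 0.9, 0, 0, 0, 0, 0, 0, 0, 0, 0, 0, 0, 0, 0, 0, 0, 0, 0, 0, 0, 0, 0, 0, 0, 0, 0, 0, 0, 0, 0, 0, 0, 0, 0, 0, 0, 0, 0, 0, 0, 0, 0, 0, 0, 0, 0, 0, 0, 0, 0, 0, 0, 0, 0, 0, 0, 0]}}

```text
time_s: 6.92
tcp_pos: [0.5745, -0.0947, 0.0266]
ee_rot: [[0.023, -0.999, 0.036], [-0.707, -0.042, -0.706], [0.707, -0.009, -0.707]]
wrist_force: [0.1, 1.9, 2.0]
gripper_width: 0.573
gripper_force: 30.0
```

>>> {"op": "drive_tool", "data": {"steps": [0, 0, 0, 0.004, 0, -0.004, 0, 0, 0, 0, 0.01, 0, -0.01, 0, 0, 0, 0, 0.012, 0, -0.012, 0, 0, 0, 0, 0.012, 0, -0.012, 0, 0, 0, 0, 0.01, 0, -0.01, 0, 0, 0, 0, 0.006, 0, -0.006, 0, 0, 0, 0, 0, 0, 0, 0]}}

```text
time_s: 7.5
tcp_pos: [0.5736, -0.0948, 0.104]
ee_rot: [[0.022, -0.999, 0.037], [-0.708, -0.041, -0.705], [0.706, -0.011, -0.708]]
wrist_force: [0.6, 0.4, -3.2]
gripper_width: 0.572
gripper_force: 30.0
```

```bash
python3 - <<'E'
from h import *
st();go([.575,-.095,.1],tilt(92.5,45))
E
```

```text
7.5 [ 0.5736 -0.0948  0.104 ] [[0.021591480324597415, -0.9990878002846499, 0.036842574554070535], [-0.7081438040600115, -0.04129638346212446, -0.7048595331584622], [0.7057380255794699, -0.010870880154288255, -0.7083894855345204]] j [ 19.8116  30.2678 -37.6115  55.9863 -54.5958 -64.6366] w 0.572246309514122 29.980543407550613 F [ 0.6004  0.4213 -3.2475]
shift [-0.0026 -0.0013  0.003 ]
turn [-0.0121 -1.5689 -0.0026] shift after [ 0.003  -0.0013  0.0026]
```

>>> {"op": "drive_tool", "data": {"steps": [-0.0008, -0.06, 0, 0, 0, 0, 0, -0.0008, -0.1, 0, 0, 0, 0, 0, -0.0008, -0.105, 0, 0, 0, 0, 0, -0.0008, -0.11, 0, 0, 0, 0, 0, -0.0008, -0.11, 0, 0, 0, 0, 0, -0.0008, -0.11, 0, 0, 0, 0, 0, -0.0008, -0.11, 0, 0, 0, 0, 0, -0.0008, -0.11, 0, 0, 0, 0, 0, -0.0008, -0.11, 0, 0, 0, 0, 0, -0.0008, -0.11, 0, 0, 0, 0, 0]}}

```text
time_s: 8.33
tcp_pos: [0.5729, -0.0943, 0.1024]
ee_rot: [[0.039, -0.999, -0.01], [-0.966, -0.04, 0.254], [-0.254, -0.0, -0.967]]
wrist_force: [-0.5, -1.1, -3.3]
gripper_width: 0.572
gripper_force: 30.0
```

>>> {"op": "drive_tool", "data": {"steps": [-0.0008, -0.11, 0, 0, 0, 0, 0, -0.0008, -0.11, 0, 0, 0, 0, 0, -0.0008, -0.11, 0, 0, 0, 0, 0, -0.0008, -0.11, 0, 0, 0, 0, 0, -0.0008, -0.09, 0, 0, 0, 0, 0, 0, -0.004, 0, 0, 0, 0, 0, 0, 0, 0, 0, 0, 0, 0, 0, 0, 0, 0, 0, 0, 0]}}

```text
time_s: 9.0
tcp_pos: [0.5728, -0.095, 0.102]
ee_rot: [[0.026, -0.999, -0.032], [-0.709, -0.041, 0.704], [-0.705, 0.004, -0.709]]
wrist_force: [-0.5, 0.5, -3.2]
gripper_width: 0.574
gripper_force: 30.0
```

```bash
python3 - <<'E'
from h import *
st();go([.575,-.095,.034],tilt(92.5,45))
c=r.capture('side');cv2.imwrite('pics/s4.png',cv2.resize(c[150:400,200:520],(800,600)))
E
```

```text
9.0 [ 0.5728 -0.095   0.102 ] [[0.026374445814922407, -0.9991348532698425, -0.032154837729430424], [-0.7086062509788309, -0.04137443975700374, 0.704390045932309], [-0.7051110335838475, 0.004207221915271892, -0.7090844305173213]] j [-16.6716  36.5055   5.6657 -42.4262 -80.587   34.4243] w 0.5743904332411228 29.98136786256964 F [-0.4987  0.5271 -3.1719]
shift [ 0.0481 -0.0024  0.0481]
turn [ 0.0014 -0.0028 -0.0046] shift after [ 0.0482 -0.0022  0.048 ]
```

View pics/s4.png

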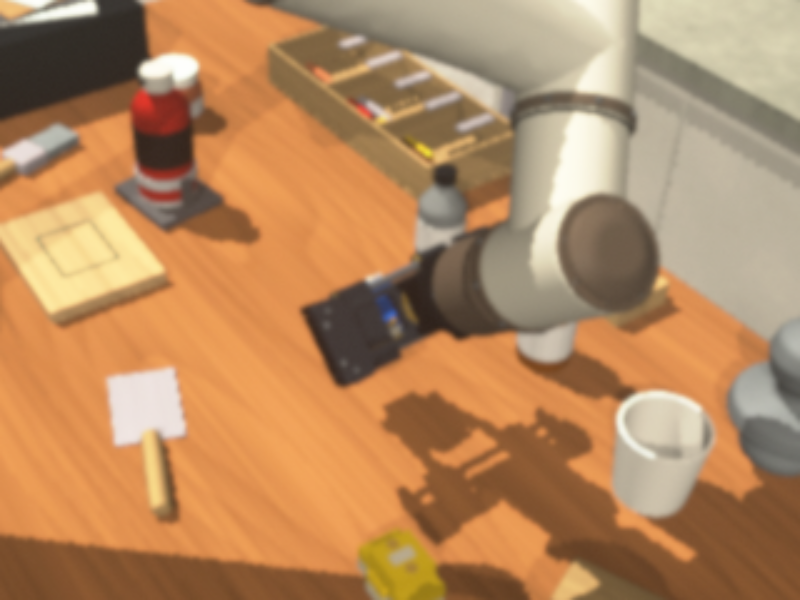

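The mould is held on edge between the fingers at about (390,315), clear of the bottles. I'll lower it onto its short end.

>>> {"op": "drive_tool", "data": {"steps": [0, 0, 0, 0.006, 0, 0.006, 0, 0, 0, 0, 0.012, 0, 0.012, 0, 0, 0, 0, 0.012, 0, 0.012, 0, 0, 0, 0, 0.009, 0, 0.009, 0, 0, 0, 0, 0.004, 0, 0.004, 0, 0, 0, 0, 0.002, 0, 0.002, 0, 0, 0, 0, 0, 0, 0, 0]}}

```text
time_s: 9.63
tcp_pos: [0.5728, -0.0951, 0.0379]
ee_rot: [[0.026, -0.999, -0.032], [-0.707, -0.041, 0.706], [-0.707, 0.004, -0.708]]
wrist_force: [-0.2, 0.1, -3.6]
gripper_width: 0.571
gripper_force: 30.0
```

>>> {"op": "drive_tool", "data": {"steps": [0, 0, 0, 0.001, 0, 0.001, 0, 0, 0, 0, 0, 0, 0, 0]}}

```text
time_s: 9.8
tcp_pos: [0.5736, -0.0954, 0.0381]
ee_rot: [[0.028, -0.999, -0.03], [-0.708, -0.041, 0.705], [-0.706, 0.001, -0.708]]
wrist_force: [-0.3, 0.4, -3.6]
gripper_width: 0.574
gripper_force: 30.0
```

>>> {"op": "drive_tool", "data": {"steps": [0, 0, 0, 0.001, 0, 0.001, 0, 0, 0, 0, 0, 0, 0, 0]}}

```text
time_s: 9.97
tcp_pos: [0.5734, -0.0953, 0.0368]
ee_rot: [[0.028, -0.999, -0.03], [-0.708, -0.041, 0.705], [-0.706, 0.001, -0.708]]
wrist_force: [1.0, 0.7, -3.2]
gripper_width: 0.572
gripper_force: 30.0
```

>>> {"op": "drive_tool", "data": {"steps": [0, 0, 0, 0.001, 0, 0.001, 0, 0, 0, 0, 0.001, 0, 0.001, 0, 0, 0, 0, 0, 0, 0, 0]}}

```text
time_s: 10.22
tcp_pos: [0.5731, -0.0952, 0.0334]
ee_rot: [[0.027, -0.999, -0.031], [-0.707, -0.041, 0.706], [-0.706, 0.003, -0.708]]
wrist_force: [0.2, 0.1, -3.3]
gripper_width: 0.57
gripper_force: 30.0
```

>>> {"op": "drive_tool", "data": {"steps": [0, 0, 0, 0.0007, 0, 0.0007, 0, 0, 0, 0, 0, 0, 0, 0]}}

```text
time_s: 10.38
tcp_pos: [0.5732, -0.0952, 0.0325]
ee_rot: [[0.028, -0.999, -0.031], [-0.707, -0.041, 0.706], [-0.706, 0.002, -0.708]]
wrist_force: [0.6, 0.1, -3.3]
gripper_width: 0.573
gripper_force: 30.0
```

>>> {"op": "drive_tool", "data": {"steps": [0, 0, 0, 0.001, 0, 0.001, 0, 0, 0, 0, 0, 0, 0, 0]}}

```text
time_s: 10.55
tcp_pos: [0.5733, -0.0952, 0.0323]
ee_rot: [[0.029, -0.999, -0.031], [-0.707, -0.042, 0.706], [-0.707, 0.002, -0.707]]
wrist_force: [-0.7, -0.4, 4.5]
gripper_width: 0.567
gripper_force: 30.0
```

>>> {"op": "drive_tool", "data": {"steps": [0, 0, 0, 0.0007, 0, 0.0007, 0, 0, 0, 0, 0, 0, 0, 0]}}

```text
time_s: 10.72
tcp_pos: [0.5733, -0.0952, 0.0323]
ee_rot: [[0.03, -0.999, -0.031], [-0.706, -0.043, 0.707], [-0.707, 0.001, -0.707]]
wrist_force: [-2.1, -0.7, 8.0]
gripper_width: 0.572
gripper_force: 30.0
```

>>> {"op": "drive_tool", "data": {"steps": [0, 0, 0, -0.001, 0, -0.001, 0, 0, 0, 0, 0, 0, 0, 0.65, 0, 0, 0, 0, 0, 0, 0.75, 0, 0, 0, 0, 0, 0, 1, 0, 0, 0, 0, 0, 0, 1, 0, 0, 0, 0, 0, 0, 1, 0, 0, 0, 0, 0, 0, 1, 0, 0, 0, 0, 0, 0, 1]}}

```text
time_s: 11.38
tcp_pos: [0.5732, -0.0952, 0.0314]
ee_rot: [[0.028, -0.999, -0.031], [-0.708, -0.041, 0.706], [-0.706, 0.002, -0.708]]
wrist_force: [-0.3, 0.2, 0.2]
gripper_width: 0.969
gripper_force: 0.0
```

>>> {"op": "drive_tool", "data": {"steps": [0, 0, 0, 0, 0, -0.01, 1, 0, 0, 0, 0, 0, -0.02, 1, 0, 0, 0, 0, 0, -0.03, 1, 0, 0, 0, 0, 0, -0.03, 1, 0, 0, 0, 0, 0, -0.03, 1, 0, 0, 0, 0, 0, -0.03, 1, 0, 0, 0, 0, 0, -0.02, 1]}}

```text
time_s: 11.97
tcp_pos: [0.5787, -0.2181, 0.1548]
ee_rot: [[0.029, -0.999, -0.028], [-0.71, -0.04, 0.703], [-0.704, -0.001, -0.71]]
wrist_force: [0.5, 0.7, 1.0]
gripper_width: 1.002
gripper_force: 0.0
```

```bash
python3 - <<'E'
from h import *
st()
cv2.imwrite('pics/w5.png',r.capture('wrist'))
T=tilt(92.5,-45);go(np.array([.574,-.095,.033])-.11*T[:,2],T)
E
```

```text
11.9667 [ 0.5787 -0.2181  0.1548] [[0.0289523213264227, -0.9991915512530085, -0.02789277674269833], [-0.7098013166218644, -0.0401986006229784, 0.7032539821642122], [-0.7038066879560604, -0.0005625056094975905, -0.7103913214389377]] j [-25.6398  38.5675  17.6902 -38.5259 -93.1334  34.2648] w 1.0015659093994953 0.0 F [0.5062 0.6614 1.0153]
shift [-0.1131  0.0012  0.1757]
turn [-0.0048  1.5619 -0.0053] shift after [-0.1767  0.     -0.1116]
```

View pics/w5.png

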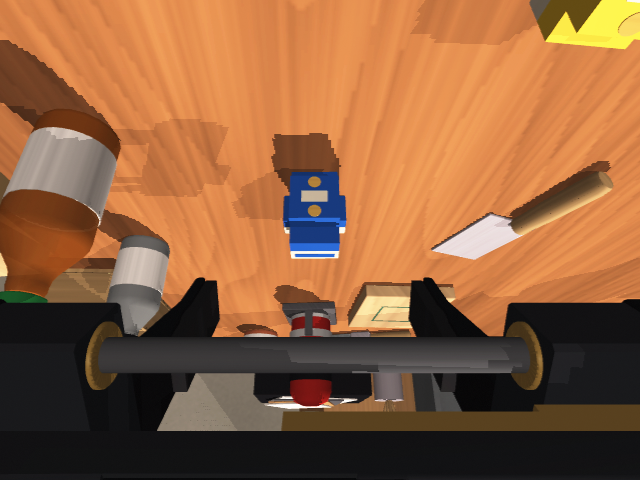

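The mould stands shut on its end at about (315,215), with the lid face towards the camera. I'll go over it to the other side for the second half turn.

>>> {"op": "drive_tool", "data": {"steps": [0, 0, 0, -0.025, 0, -0.025, 1, 0, 0, 0, -0.025, 0, -0.025, 1, 0, 0, 0, -0.028, -0.001, 0.028, 1, 0, 0, 0, -0.028, 0, 0.028, 1, 0, 0, 0, -0.028, -0.001, 0.028, 1, 0, 0, 0, -0.028, 0, 0.028, 1, 0, 0, 0, -0.028, -0.001, 0.028, 1]}}

```text
time_s: 12.6
tcp_pos: [0.5727, -0.0155, 0.2226]
ee_rot: [[0.027, -0.999, -0.03], [-0.708, -0.041, 0.705], [-0.706, 0.002, -0.708]]
wrist_force: [0.9, 0.5, 0.2]
gripper_width: 0.997
gripper_force: 0.0
```

>>> {"op": "drive_tool", "data": {"steps": [0, 0.12, 0, 0, 0, 0, 1, 0, 0.12, 0, 0, 0, 0, 1, 0, 0.12, 0, 0, 0, 0, 1, 0, 0.12, 0, 0, 0, 0, 1, 0, 0.12, 0, 0, 0, 0, 1, 0, 0.12, 0, 0, 0, 0, 1, 0, 0.12, 0, 0, 0, 0, 1, 0, 0.12, 0, 0, 0, 0, 1, 0, 0.12, 0, 0, 0, 0, 1, 0, 0.12, 0, 0, 0, 0, 1]}}

```text
time_s: 13.43
tcp_pos: [0.5736, -0.0164, 0.2237]
ee_rot: [[0.039, -0.999, 0.018], [-0.912, -0.043, -0.408], [0.409, -0.001, -0.913]]
wrist_force: [0.1, -1.1, -0.3]
gripper_width: 0.997
gripper_force: 0.0
```

>>> {"op": "drive_tool", "data": {"steps": [0, 0.12, 0, 0, 0, 0, 1, 0, 0.12, 0, 0, 0, 0, 1, 0, 0.12, 0, 0, 0, 0, 1, -0.005, 0.002, -0.005, 0, 0, 0, 1, 0, 0, 0, 0, 0, 0, 1]}}

```text
time_s: 13.85
tcp_pos: [0.573, -0.0166, 0.2212]
ee_rot: [[0.039, -0.999, 0.021], [-0.712, -0.042, -0.701], [0.702, 0.012, -0.712]]
wrist_force: [0.4, 0.7, 0.1]
gripper_width: 1.002
gripper_force: 0.0
```

```bash
python3 - <<'E'
from h import *
st()
T=tilt(92.5,-45);go(np.array([.574,-.095,.033])-.1*T[:,2],T)
E
```

```text
13.85 [ 0.573  -0.0166  0.2212] [[0.038995279736819224, -0.9990202109915072, 0.02092811956988945], [-0.711510646744173, -0.04246595771174617, -0.7013909337917854], [0.7015924513048409, 0.01246035577776796, -0.712469488333329]] j [ 29.7639  23.9401 -25.2526  40.8792 -71.1191 -51.4275] w 1.0019859370367559 0.0 F [0.4288 0.7076 0.0769]
shift [-0.077   0.0009  0.0891]
turn [0.0097 0.0077 0.008 ] shift after [-0.0776  0.0024  0.0885]
```

>>> {"op": "drive_tool", "data": {"steps": [0.008, 0.006, 0.006, -0.0194, 0.0006, 0.022, 1, 0, 0, 0, -0.0194, 0.0006, 0.022, 1, 0, 0, 0, -0.0194, 0.0006, 0.022, 1, 0, 0, 0, -0.0194, 0.0004, 0.022, 1, 0, 0, 0, 0, 0, 0.03, 1, 0, 0, 0, 0, 0, 0.02, 1, 0, 0, 0, 0, 0, 0.01, 1, 0, 0, 0, 0, 0, 0, 1, 0, 0, 0, 0, 0, 0, 1]}}

```text
time_s: 14.6
tcp_pos: [0.5737, -0.0674, 0.0636]
ee_rot: [[0.027, -0.999, 0.03], [-0.709, -0.04, -0.704], [0.705, -0.002, -0.709]]
wrist_force: [0.3, -0.4, -0.1]
gripper_width: 0.999
gripper_force: 0.0
```

```bash
python3 - <<'E'
from h import *
st()
T=tilt(92.5,-45);go(np.array([.574,-.095,.032]),T)
E
```

```text
14.6 [ 0.5737 -0.0674  0.0636] [[0.02683122557362745, -0.9991866584559721, 0.030101609555066855], [-0.7086212892815574, -0.040250693833627664, -0.7044400258523468], [0.7050786861841454, -0.0024296521356251977, -0.7091249135937472]] j [ 22.2872  34.2258 -37.7796  56.0407 -53.0936 -68.8876] w 0.9993740804800303 0.0 F [ 0.2694 -0.4478 -0.1251]
shift [-0.0027  0.0009  0.0419]
turn [ 0.0007  0.0029 -0.0041] shift after [-0.0028  0.0009  0.0419]
```

>>> {"op": "drive_tool", "data": {"steps": [0, 0.003, 0, -0.0025, 0.001, 0.018, 1, 0, 0, 0, 0, 0, 0.015, 1, 0, 0, 0, 0, 0, 0.009, 1, 0, 0, 0, 0, 0, 0, 0.8, 0, 0, 0, 0, 0, 0, 0.7, 0, 0, 0, 0, 0, 0, 0.6, 0, 0, 0, 0, 0, 0, 0, 0, 0, 0, 0, 0, 0, 0, 0, 0, 0, 0, 0, 0, 0, 0, 0, 0, 0, 0, 0, 0]}}

```text
time_s: 15.43
tcp_pos: [0.5735, -0.0941, 0.0316]
ee_rot: [[0.03, -0.999, 0.031], [-0.705, -0.043, -0.707], [0.708, -0.001, -0.706]]
wrist_force: [-1.3, 1.2, 1.1]
gripper_width: 0.572
gripper_force: 30.0
```

>>> {"op": "drive_tool", "data": {"steps": [0, 0, 0, 0, 0, 0, 0, 0, 0, 0, 0.004, 0, -0.004, 0, 0, 0, 0, 0.01, 0, -0.01, 0, 0, 0, 0, 0.015, 0, -0.015, 0, 0, 0, 0, 0.02, 0, -0.02, 0, 0, 0, 0, 0.02, 0, -0.02, 0, 0, 0, 0, 0.015, 0, -0.015, 0, 0, 0, 0, 0, 0, 0, 0]}}

```text
time_s: 16.1
tcp_pos: [0.5749, -0.0933, 0.1537]
ee_rot: [[0.025, -0.999, 0.036], [-0.708, -0.043, -0.705], [0.706, -0.008, -0.708]]
wrist_force: [0.0, 0.3, -3.5]
gripper_width: 0.57
gripper_force: 30.0
```

```bash
python3 - <<'E'
from h import *
st()
T=tilt(88,45);go(np.array([.427,.239,.14]),T)
E
```

```text
16.1 [ 0.5749 -0.0933  0.1537] [[0.024968161698552198, -0.9990372369617087, 0.03607201221597712], [-0.7075776371994118, -0.04315065600726908, -0.705316884968338], [0.7061943629318294, -0.00791328314020074, -0.7079738001601827]] j [ 20.9254  26.5774 -34.4751  51.5348 -59.0756 -58.1892] w 0.5701393610379144 29.99559091636911 F [ 0.0297  0.3166 -3.5265]
shift [-0.2485  0.1335 -0.23  ]
turn [-0.0087 -1.5684  0.0867] shift after [-0.2215  0.1594  0.2409]
```

>>> {"op": "drive_tool", "data": {"steps": [-0.0004, -0.06, 0.003, 0, 0, 0, 0, -0.0006, -0.1, 0.006, 0, 0, 0, 0, -0.0006, -0.11, 0.006, 0, 0, 0, 0, -0.0006, -0.11, 0.006, 0, 0, 0, 0, -0.0006, -0.11, 0.006, 0, 0, 0, 0, -0.0006, -0.11, 0.006, 0, 0, 0, 0, -0.0006, -0.11, 0.006, 0, 0, 0, 0, -0.0006, -0.11, 0.006, 0, 0, 0, 0, -0.0006, -0.11, 0.006, 0, 0, 0, 0, -0.0006, -0.11, 0.006, 0, 0, 0, 0]}}

```text
time_s: 16.93
tcp_pos: [0.5727, -0.0936, 0.1493]
ee_rot: [[-0.009, -1.0, 0.011], [-0.966, 0.011, 0.257], [-0.257, -0.008, -0.966]]
wrist_force: [0.1, -1.1, -3.7]
gripper_width: 0.57
gripper_force: 30.0
```

>>> {"op": "drive_tool", "data": {"steps": [-0.0006, -0.11, 0.006, 0, 0, 0, 0, -0.0006, -0.11, 0.006, 0, 0, 0, 0, -0.0006, -0.11, 0.006, 0, 0, 0, 0, -0.0006, -0.11, 0.006, 0, 0, 0, 0, -0.0006, -0.088, 0.006, 0, 0, 0, 0, 0, 0, 0, 0, 0, 0, 0, 0, 0, 0, 0, 0, 0, 0]}}

```text
time_s: 17.52
tcp_pos: [0.5723, -0.0956, 0.1474]
ee_rot: [[-0.036, -0.999, 0.018], [-0.71, 0.038, 0.704], [-0.704, 0.013, -0.71]]
wrist_force: [-0.5, 0.2, -3.2]
gripper_width: 0.572
gripper_force: 30.0
```

```bash
python3 - <<'E'
from h import *
st()
T=tilt(88,45);go(np.array([.427,.239,.12]),T)
E
```

```text
17.5167 [ 0.5723 -0.0956  0.1474] [[-0.036383620424787176, -0.9991779061322016, 0.017881388705983003], [-0.709567518950558, 0.03842937163091442, 0.7035887431208679], [-0.7036974976615552, 0.012911053145367916, -0.710382387515022]] j [-17.2343  32.28     5.6959 -43.2128 -81.561   28.4899] w 0.5724753861125473 29.996395987691358 F [-0.543   0.1623 -3.1741]
shift [-0.2129  0.1577  0.2523]
turn [ 0.0067 -0.0047 -0.0116] shift after [-0.2135  0.1569  0.2522]
```

>>> {"op": "drive_tool", "data": {"steps": [0.006, -0.004, -0.01, -0.01, 0.008, 0.012, 0, 0, 0, 0, -0.021, 0.0155, 0.025, 0, 0, 0, 0, -0.021, 0.0155, 0.025, 0, 0, 0, 0, -0.021, 0.0155, 0.025, 0, 0, 0, 0, -0.021, 0.0155, 0.025, 0, 0, 0, 0, -0.021, 0.0155, 0.025, 0, 0, 0, 0, -0.021, 0.0155, 0.025, 0, 0, 0, 0, -0.021, 0.0155, 0.025, 0, 0, 0, 0, -0.021, 0.0155, 0.025, 0, 0, 0, 0, -0.021, 0.0155, 0.025, 0]}}

```text
time_s: 18.35
tcp_pos: [0.434, 0.2206, 0.1231]
ee_rot: [[-0.018, -1.0, 0.025], [-0.708, 0.03, 0.705], [-0.706, -0.005, -0.708]]
wrist_force: [0.9, 1.1, -3.3]
gripper_width: 0.577
gripper_force: 30.0
```

>>> {"op": "drive_tool", "data": {"steps": [0, 0, 0, -0.01, 0.007, 0.01, 0, 0, 0, 0, -0.004, 0.002, 0.005, 0, 0, 0, 0, 0, 0, 0, 0, 0, 0, 0, 0, 0, 0, 0]}}

```text
time_s: 18.68
tcp_pos: [0.4275, 0.2396, 0.1224]
ee_rot: [[-0.018, -1.0, 0.025], [-0.708, 0.03, 0.706], [-0.706, -0.005, -0.708]]
wrist_force: [-0.3, -0.5, -2.8]
gripper_width: 0.575
gripper_force: 30.0
```

```bash
python3 - <<'E'
from h import *
st()
T=tilt(88,45);go(np.array([.427,.239,.048]),T)
E
```

```text
18.6833 [0.4275 0.2396 0.1224] [[-0.017744207139167384, -0.9995249815973756, 0.02519829906498338], [-0.7076820900911843, 0.03035861527666611, 0.7058784695984545], [-0.706308149802319, -0.005307131169416697, -0.7078846176331108]] j [ 16.3348  17.8471 -21.3711 -58.6957 -51.6751  20.8471] w 0.5748329305132024 29.996387197170407 F [-0.2586 -0.5127 -2.8251]
shift [0.0529 0.0009 0.0522]
turn [-0.0005 -0.0011  0.007 ] shift after [0.053  0.0005 0.0522]
```

>>> {"op": "drive_tool", "data": {"steps": [0, 0, 0.006, 0.005, 0.0005, 0.005, 0, 0, 0, 0, 0.012, 0, 0.012, 0, 0, 0, 0, 0.012, 0, 0.012, 0, 0, 0, 0, 0.012, 0, 0.012, 0, 0, 0, 0, 0.006, 0, 0.006, 0, 0, 0, 0, 0.002, 0, 0.002, 0, 0, 0, 0, 0.001, 0, 0.001, 0, 0, 0, 0, 0, 0, 0, 0, 0, 0, 0, 0, 0, 0, 0]}}

```text
time_s: 19.43
tcp_pos: [0.4279, 0.2392, 0.0518]
ee_rot: [[-0.026, -0.999, 0.027], [-0.706, 0.037, 0.707], [-0.707, -0.001, -0.707]]
wrist_force: [0.2, 0.3, -3.0]
gripper_width: 0.569
gripper_force: 30.0
```

>>> {"op": "drive_tool", "data": {"steps": [0, 0, 0, 0.001, 0, 0.001, 0, 0, 0, 0, 0.001, 0, 0.001, 0, 0, 0, 0, 0, 0, 0, 0]}}

```text
time_s: 19.68
tcp_pos: [0.4275, 0.2396, 0.0489]
ee_rot: [[-0.026, -0.999, 0.026], [-0.706, 0.037, 0.707], [-0.707, -0.001, -0.707]]
wrist_force: [-0.2, 0.5, -2.4]
gripper_width: 0.572
gripper_force: 30.0
```

>>> {"op": "drive_tool", "data": {"steps": [0, 0, 0, 0.001, 0, 0.001, 0, 0, 0, 0, 0, 0, 0, 0]}}

```text
time_s: 19.85
tcp_pos: [0.4276, 0.2398, 0.0488]
ee_rot: [[-0.024, -0.999, 0.026], [-0.705, 0.035, 0.709], [-0.709, -0.001, -0.705]]
wrist_force: [-1.9, -4.8, 7.1]
gripper_width: 0.571
gripper_force: 30.0
```

>>> {"op": "drive_tool", "data": {"steps": [0, 0, 0, 0.001, 0, 0.001, 0, 0, 0, 0, 0, 0, 0, 0]}}

```text
time_s: 20.02
tcp_pos: [0.4276, 0.2399, 0.0487]
ee_rot: [[-0.023, -0.999, 0.025], [-0.703, 0.034, 0.71], [-0.711, -0.001, -0.704]]
wrist_force: [-1.9, -8.1, 15.6]
gripper_width: 0.571
gripper_force: 30.0
```

>>> {"op": "drive_tool", "data": {"steps": [0, 0, 0, -0.0012, 0, -0.0012, 0, 0, 0, 0, 0, 0, 0, 0, 0, 0, 0, 0, 0, 0, 0.62, 0, 0, 0, 0, 0, 0, 0.7, 0, 0, 0, 0, 0, 0, 1, 0, 0, 0, 0, 0, 0, 1, 0, 0, 0, 0, 0, 0, 1, 0, 0, 0, 0, 0, 0, 1, 0, 0, 0, 0, 0, 0, 1]}}

```text
time_s: 20.77
tcp_pos: [0.4271, 0.2396, 0.0473]
ee_rot: [[-0.027, -0.999, 0.025], [-0.706, 0.037, 0.707], [-0.707, 0.001, -0.707]]
wrist_force: [-0.6, 0.4, 0.6]
gripper_width: 0.963
gripper_force: 0.0
```

>>> {"op": "drive_tool", "data": {"steps": [0, 0, 0, 0, 0, -0.01, 1, 0, 0, 0, 0, 0, -0.02, 1, 0, 0, 0, 0, 0, -0.03, 1, 0, 0, 0, 0, 0, -0.03, 1, 0, 0, 0, 0, 0, -0.03, 1, 0, 0, 0, 0, 0, -0.03, 1]}}

```text
time_s: 21.27
tcp_pos: [0.4228, 0.132, 0.1549]
ee_rot: [[-0.026, -0.999, 0.026], [-0.707, 0.037, 0.706], [-0.707, 0.001, -0.707]]
wrist_force: [1.2, -0.1, 0.4]
gripper_width: 0.999
gripper_force: 0.0
```

```bash
python3 - <<'E'
from h import *
st()
t=r.capture('top');cp=r.camera_params('top')
a=cv2.resize(t[255:345,170:270],(400,360),interpolation=cv2.INTER_CUBIC)
w=r.capture('wrist');b=cv2.resize(w[60:360,150:480],(400,360))
cv2.imwrite('pics/m6.png',np.hstack([a,b]))
T=tilt(85.5,-45);go(np.array([.457,-.300,.028])-.12*T[:,2],T)
E
```

```text
21.2667 [0.4228 0.132  0.1549] [[-0.026354755423027624, -0.999325658262427, 0.02556668936251216], [-0.7069677688666656, 0.03671427323484502, 0.7062921746165151], [-0.7067545547432158, 0.0005393321832942542, -0.7074586266846385]] j [  3.5594  14.5183 -21.13   -52.7693 -62.0513  23.6854] w 0.9993776644822612 0.0 F [ 1.2141 -0.1252  0.4101]
shift [ 0.2753 -0.0517 -0.212 ]
turn [-0.0084  1.5698  0.044 ] shift after [ 0.2109 -0.0656  0.2732]
```

View pics/m6.png

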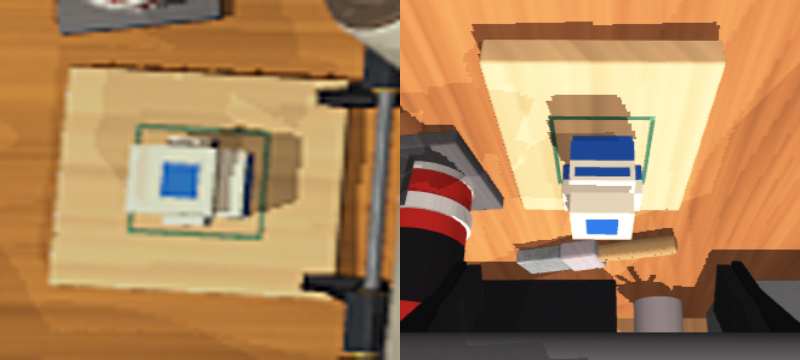

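Blue now lies shut and upside down inside the outline. Its blue underside patch is at (180,180) in the left crop, which is top-view pixel (215,300). I'll check how well it is centred and plan the move to the yellow mould.

```bash
python3 - <<'E'
from h import *
np.set_printoptions(precision=4,suppress=True)
c=r.camera_params('top');print(ray((215,300),.074,c))
cw=r.camera_params('wrist');f=lambda x,y:(x/400*330+150-330,y*300/360+60)
print(ray(f(602,227),.074,cw))
E
```

```text
[0.4264 0.2372 0.074 ]
[0.4286 0.2403 0.074 ]
```

>>> {"op": "drive_tool", "data": {"steps": [0, 0, 0, 0.01, -0.002, -0.014, 1, 0, 0, 0, 0.021, -0.004, -0.028, 1, 0, 0, 0, 0.021, -0.004, -0.028, 1, 0, 0, 0, 0.021, -0.004, -0.028, 1, 0, 0, 0, 0.021, -0.004, -0.028, 1, 0, 0, 0, 0.021, -0.004, -0.028, 1, 0, 0, 0, 0.021, -0.004, -0.028, 1, 0, 0, 0, 0.021, -0.004, -0.028, 1, 0, 0, 0, 0.021, -0.004, -0.028, 1, 0, 0, 0, 0.021, -0.004, -0.028, 1]}}

```text
time_s: 22.2
tcp_pos: [0.4489, -0.1978, 0.2005]
ee_rot: [[-0.028, -0.999, 0.025], [-0.706, 0.037, 0.707], [-0.708, 0.002, -0.706]]
wrist_force: [1.1, 0.5, -1.0]
gripper_width: 1.002
gripper_force: 0.0
```

>>> {"op": "drive_tool", "data": {"steps": [-0.0006, 0.12, 0.0034, 0, 0, 0, 1, -0.0006, 0.12, 0.0034, 0, 0, 0, 1, -0.0006, 0.12, 0.0034, 0, 0, 0, 1, -0.0006, 0.12, 0.0034, 0, 0, 0, 1, -0.0006, 0.12, 0.0034, 0, 0, 0, 1, -0.0006, 0.12, 0.0034, 0, 0, 0, 1, -0.0006, 0.12, 0.0034, 0, 0, 0, 1, -0.0006, 0.12, 0.0034, 0, 0, 0, 1, -0.0006, 0.12, 0.0034, 0, 0, 0, 1, -0.0006, 0.12, 0.0034, 0, 0, 0, 1]}}

```text
time_s: 23.03
tcp_pos: [0.4494, -0.1955, 0.2011]
ee_rot: [[-0.055, -0.998, -0.035], [-0.912, 0.065, -0.406], [0.407, 0.01, -0.913]]
wrist_force: [0.1, -1.8, -0.4]
gripper_width: 1.003
gripper_force: 0.0
```

>>> {"op": "drive_tool", "data": {"steps": [-0.0006, 0.12, 0.0034, 0, 0, 0, 1, -0.0006, 0.12, 0.0034, 0, 0, 0, 1, -0.0006, 0.12, 0.0034, 0, 0, 0, 1, 0, 0.01, 0, 0, 0, 0, 1, 0, 0, 0, 0, 0, 0, 1]}}

```text
time_s: 23.45
tcp_pos: [0.4485, -0.196, 0.1993]
ee_rot: [[-0.045, -0.997, -0.062], [-0.707, 0.075, -0.704], [0.706, 0.012, -0.708]]
wrist_force: [-0.5, -0.4, -0.3]
gripper_width: 0.999
gripper_force: 0.0
```

```bash
python3 - <<'E'
from h import *
st()
T=tilt(85.5,-45);go(np.array([.457,-.300,.028])-.1*T[:,2],T)
w=r.capture('wrist');print(r.camera_params('wrist')['extrinsics'].tolist())
np.save('cw7.npy',r.camera_params('wrist')['extrinsics'])
cv2.imwrite('pics/w7.png',w)
E
```

```text
23.45 [ 0.4485 -0.196   0.1993] [[-0.0446909593050816, -0.9970908057963723, -0.06174660438220242], [-0.706601443316544, 0.07524250251214631, -0.7036000043481286], [0.7061990643291511, 0.012185680614982378, -0.7079084621111553]] j [ 13.2015  14.2342 -46.1682  51.0856 -59.5702 -56.0481] w 0.9990965802247399 0.0 F [-0.5368 -0.3965 -0.3086]
shift [-0.048  -0.0178  0.0939]
turn [0.0063 0.0012 0.0109] shift after [-0.0483 -0.0166  0.094 ]
[[-0.9970820182725432, 0.07577035664630234, 0.009289881121046183, 0.4617916825914207], [0.06307368458196101, 0.886262999028204, -0.4588677444174829, 0.27396614114375845], [-0.0430018505509509, -0.45694282969232086, -0.8884560153670905, 0.26982852488262454], [0.0, 0.0, 0.0, 1.0]]
```

View pics/w7.png

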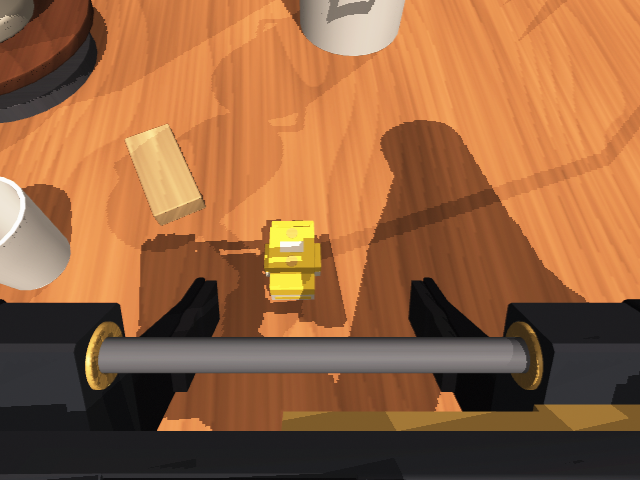

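The yellow mould's label is at about (291,247), with dots at (291,233) and (292,261). I have used all the pictures I may view, so from here I go by numbers.

```bash
python3 - <<'E'
from h import *
np.set_printoptions(precision=4,suppress=True)
c=r.camera_params('wrist')
a=ray((291.5,233),.056,c);b=ray((292,261),.056,c);print(a,b,ray((291,247),.056,c),ang(a,b))
for l in [((273,221),(271,298)),((314,221),(314,298))]: print(ang(ray(l[0],.042,c),ray(l[1],.042 if 0 else .02,c)))
print('shoulder edges',ang(ray((270,298),.042,c),ray((314,298),.042,c))+90)
T=tilt(85.5,-45);go(np.array([.457,-.300,.028]),T)
E
```

```text
[ 0.4592 -0.3123  0.056 ] [ 0.4601 -0.286   0.056 ] [ 0.4603 -0.299   0.056 ] 88.0360782287211
85.258616441511
85.82307958750302
shoulder edges 265.82641203150854
shift [-0.0484 -0.0176  0.1944]
turn [0.0056 0.0026 0.008 ] shift after [-0.049  -0.0162  0.1943]
```

>>> {"op": "drive_tool", "data": {"steps": [0.004, 0.002, 0.004, -0.0098, -0.0036, 0.024, 1, 0, 0, 0, -0.0098, -0.0036, 0.024, 1, 0, 0, 0, -0.0098, -0.0036, 0.024, 1, 0, 0, 0, -0.0098, -0.0036, 0.024, 1, 0, 0, 0, -0.0098, -0.0036, 0.024, 1, 0, 0, 0, 0, 0, 0.03, 1, 0, 0, 0, 0, 0, 0.02, 1, 0, 0, 0, 0, 0, 0.01, 1, 0, 0, 0, 0, 0, 0, 1, 0, 0, 0, 0, 0, 0, 1]}}

```text
time_s: 24.33
tcp_pos: [0.4596, -0.2919, 0.0394]
ee_rot: [[-0.056, -0.997, -0.057], [-0.704, 0.08, -0.706], [0.708, 0.001, -0.706]]
wrist_force: [0.1, -0.6, -0.1]
gripper_width: 0.997
gripper_force: 0.0
```

```bash
python3 - <<'E'
from h import *
st()
T=tilt(86,-45);go(np.array([.4585,-.2995,.0285]),T)
E
```

```text
24.3333 [ 0.4596 -0.2919  0.0394] [[-0.05589141809360484, -0.9967938701099093, -0.057254955198611755], [-0.7041602755466506, 0.08000749147151111, -0.7055190342226786], [0.7078378738987842, 0.0008842057143295312, -0.7063743783962607]] j [-10.9032  30.4337 -54.2463  90.9283 -44.725  -82.4028] w 0.997384182764712 0.0 F [ 0.1424 -0.5734 -0.1117]
shift [-0.0023  0.0005  0.0132]
turn [ 0.0079 -0.001  -0.0066] shift after [-0.0023  0.0006  0.0132]
```

>>> {"op": "drive_tool", "data": {"steps": [0, 0, 0, -0.002, 0.0005, 0.008, 1, 0, 0, 0, 0, 0, 0.005, 1, 0, 0, 0, 0, 0, 0, 0.8, 0, 0, 0, 0, 0, 0, 0.7, 0, 0, 0, 0, 0, 0, 0.6, 0, 0, 0, 0, 0, 0, 0, 0, 0, 0, 0, 0, 0, 0, 0, 0, 0, 0, 0, 0, 0, 0, 0, 0, 0, 0, 0, 0]}}

```text
time_s: 25.08
tcp_pos: [0.4584, -0.298, 0.0284]
ee_rot: [[-0.052, -0.997, -0.056], [-0.704, 0.076, -0.706], [0.708, 0.002, -0.706]]
wrist_force: [-0.5, 0.9, 1.8]
gripper_width: 0.571
gripper_force: 29.9
```

>>> {"op": "drive_tool", "data": {"steps": [0, 0, 0, 0, 0, 0, 0, 0, 0, 0, 0.004, 0, -0.004, 0, 0, 0, 0, 0.01, 0, -0.01, 0, 0, 0, 0, 0.014, 0, -0.014, 0, 0, 0, 0, 0.014, 0, -0.014, 0, 0, 0, 0, 0.01, 0, -0.01, 0, 0, 0, 0, 0, 0, 0, 0]}}

```text
time_s: 25.67
tcp_pos: [0.4596, -0.2976, 0.1039]
ee_rot: [[-0.056, -0.997, -0.052], [-0.704, 0.076, -0.706], [0.708, -0.002, -0.707]]
wrist_force: [0.5, 0.1, -3.0]
gripper_width: 0.573
gripper_force: 29.9
```

```bash
python3 - <<'E'
from h import *
st()
T=tilt(86,45);go(np.array([.4585,-.2995,.1]),T)
E
```

```text
25.6667 [ 0.4596 -0.2976  0.1039] [[-0.05552322217514281, -0.9970827547855975, -0.05237510771781812], [-0.7044874769393511, 0.07629405409856813, -0.7056037217481437], [0.7075412119692512, -0.002279784719677339, -0.7066684059350009]] j [ -7.8796  23.7657 -52.0856  79.6276 -45.8775 -70.3181] w 0.5726242852086468 29.917420498095453 F [ 0.5279  0.1234 -2.9865]
shift [-0.0013  0.001   0.0042]
turn [-0.0025 -1.5714 -0.0073] shift after [0.0042 0.001  0.0013]
```

>>> {"op": "drive_tool", "data": {"steps": [0, -0.06, -0.0005, 0, 0, 0, 0, 0, -0.1, -0.0005, 0, 0, 0, 0, 0, -0.11, -0.0005, 0, 0, 0, 0, 0, -0.11, -0.0005, 0, 0, 0, 0, 0, -0.11, -0.0005, 0, 0, 0, 0, 0, -0.11, -0.0005, 0, 0, 0, 0, 0, -0.11, -0.0005, 0, 0, 0, 0, 0, -0.11, -0.0005, 0, 0, 0, 0, 0, -0.11, -0.0005, 0, 0, 0, 0, 0, -0.11, -0.0005, 0, 0, 0, 0]}}

```text
time_s: 26.5
tcp_pos: [0.4561, -0.3023, 0.1024]
ee_rot: [[-0.081, -0.997, -0.004], [-0.987, 0.08, 0.136], [-0.136, 0.015, -0.991]]
wrist_force: [-0.3, -0.1, -3.2]
gripper_width: 0.574
gripper_force: 29.9
```

>>> {"op": "drive_tool", "data": {"steps": [0, -0.11, -0.0005, 0, 0, 0, 0, 0, -0.11, -0.0005, 0, 0, 0, 0, 0, -0.11, -0.0005, 0, 0, 0, 0, 0, -0.11, -0.0005, 0, 0, 0, 0, 0, -0.091, -0.0005, 0, 0, 0, 0, 0, 0, 0, 0, 0, 0, 0, 0, 0, 0, 0, 0, 0, 0]}}

```text
time_s: 27.08
tcp_pos: [0.4547, -0.3044, 0.1004]
ee_rot: [[-0.076, -0.996, 0.036], [-0.786, 0.082, 0.613], [-0.613, 0.019, -0.79]]
wrist_force: [0.7, 1.0, -3.8]
gripper_width: 0.567
gripper_force: 29.9
```

```bash
python3 - <<'E'
from h import *
st()
T=tilt(86,45);go(np.array([.4585,-.2995,.034]),T)
E
```

```text
27.0833 [ 0.4547 -0.3044  0.1004] [[-0.07628981271315874, -0.9964415895775364, 0.03583326717428299], [-0.7861274356233561, 0.08221652066908072, 0.6125717090180682], [-0.6133380140154671, 0.018563466520642263, -0.7896023545268211]] j [-35.2555  35.3091   3.4195 -31.7501 -81.8505  41.5369] w 0.5667729233238687 29.917990788817406 F [ 0.7215  1.0371 -3.7746]
shift [ 0.0365 -0.0047  0.0556]
turn [ 0.0056 -0.1249 -0.0217] shift after [ 0.0433 -0.0035  0.0506]
```

>>> {"op": "drive_tool", "data": {"steps": [0.002, -0.06, -0.01, 0, 0, 0, 0, 0.002, -0.063, -0.01, 0, 0, 0, 0, 0, 0, 0, 0, 0, 0, 0, 0, 0, 0, 0, 0, 0, 0]}}

```text
time_s: 27.42
tcp_pos: [0.4557, -0.303, 0.1023]
ee_rot: [[-0.047, -0.998, 0.047], [-0.709, 0.067, 0.702], [-0.704, -0.0, -0.71]]
wrist_force: [-0.6, 0.3, -3.6]
gripper_width: 0.571
gripper_force: 29.9
```

```bash
python3 - <<'E'
from h import *
st()
T=tilt(86,45);go(np.array([.4575,-.3,.034]),T)
E
```

```text
27.4167 [ 0.4557 -0.303   0.1023] [[-0.04719098743453761, -0.9977713800720985, 0.04717291398645091], [-0.7085749001209708, 0.06672478866749902, 0.7024737813583036], [-0.7040558370069165, -0.0002751114271928125, -0.7101445646417306]] j [-37.6668  37.9378   6.523  -35.8214 -87.9553  44.8347] w 0.5711938562463308 29.91786599624902 F [-0.6149  0.2559 -3.5917]
shift [ 0.0459 -0.0016  0.0507]
turn [ 0.0019 -0.0043  0.0023] shift after [ 0.0461 -0.0016  0.0505]
```

>>> {"op": "drive_tool", "data": {"steps": [0, -0.004, 0, 0.006, 0, 0.006, 0, 0, 0, 0, 0.012, 0, 0.012, 0, 0, 0, 0, 0.012, 0, 0.012, 0, 0, 0, 0, 0.009, 0, 0.01, 0, 0, 0, 0, 0.004, 0, 0.005, 0, 0, 0, 0, 0.001, 0, 0.002, 0, 0, 0, 0, 0, 0, 0, 0]}}

```text
time_s: 28.0
tcp_pos: [0.4559, -0.3008, 0.0374]
ee_rot: [[-0.047, -0.998, 0.047], [-0.703, 0.066, 0.708], [-0.709, -0.0, -0.705]]
wrist_force: [-0.7, 0.7, -3.4]
gripper_width: 0.57
gripper_force: 29.9
```

>>> {"op": "drive_tool", "data": {"steps": [0, 0, 0, 0.001, 0, 0.001, 0, 0, 0, 0, 0.001, 0, 0.001, 0, 0, 0, 0, 0, 0, 0, 0]}}

```text
time_s: 28.25
tcp_pos: [0.4564, -0.3015, 0.0361]
ee_rot: [[-0.045, -0.998, 0.049], [-0.705, 0.067, 0.706], [-0.708, -0.003, -0.706]]
wrist_force: [0.5, 1.0, -2.9]
gripper_width: 0.57
gripper_force: 29.9
```

>>> {"op": "drive_tool", "data": {"steps": [0, 0, 0, 0.001, 0, 0.001, 0, 0, 0, 0, 0, 0, 0, 0]}}

```text
time_s: 28.42
tcp_pos: [0.4563, -0.3013, 0.0345]
ee_rot: [[-0.045, -0.998, 0.049], [-0.705, 0.067, 0.707], [-0.708, -0.003, -0.706]]
wrist_force: [-0.7, 0.3, -3.1]
gripper_width: 0.571
gripper_force: 29.9
```

>>> {"op": "drive_tool", "data": {"steps": [0, 0, 0, 0.001, 0, 0.001, 0, 0, 0, 0, 0, 0, 0, 0]}}

```text
time_s: 28.58
tcp_pos: [0.4563, -0.3013, 0.0342]
ee_rot: [[-0.044, -0.998, 0.049], [-0.704, 0.066, 0.707], [-0.709, -0.003, -0.705]]
wrist_force: [-0.7, -0.8, 3.9]
gripper_width: 0.572
gripper_force: 29.9
```

>>> {"op": "drive_tool", "data": {"steps": [0, 0, 0, 0.0007, 0, 0.0007, 0, 0, 0, 0, 0, 0, 0, 0]}}

```text
time_s: 28.75
tcp_pos: [0.4563, -0.3013, 0.0342]
ee_rot: [[-0.044, -0.998, 0.048], [-0.704, 0.065, 0.708], [-0.709, -0.003, -0.705]]
wrist_force: [-0.2, -0.8, 8.2]
gripper_width: 0.574
gripper_force: 29.9
```

>>> {"op": "drive_tool", "data": {"steps": [0, 0, 0, -0.001, 0, -0.001, 0, 0, 0, 0, 0, 0, 0, 0.65, 0, 0, 0, 0, 0, 0, 0.75, 0, 0, 0, 0, 0, 0, 1, 0, 0, 0, 0, 0, 0, 1, 0, 0, 0, 0, 0, 0, 1, 0, 0, 0, 0, 0, 0, 1, 0, 0, 0, 0, 0, 0, 1]}}

```text
time_s: 29.42
tcp_pos: [0.4562, -0.3012, 0.0332]
ee_rot: [[-0.046, -0.998, 0.049], [-0.704, 0.067, 0.707], [-0.709, -0.002, -0.706]]
wrist_force: [0.4, 0.8, -0.8]
gripper_width: 0.969
gripper_force: 0.0
```

>>> {"op": "drive_tool", "data": {"steps": [0, 0, 0, 0, 0, -0.01, 1, 0, 0, 0, 0, 0, -0.02, 1, 0, 0, 0, 0, 0, -0.03, 1, 0, 0, 0, 0, 0, -0.03, 1, 0, 0, 0, 0, 0, -0.03, 1, 0, 0, 0, 0, 0, -0.03, 1, 0, 0, 0, 0, 0, -0.02, 1]}}

```text
time_s: 30.0
tcp_pos: [0.4475, -0.4243, 0.1561]
ee_rot: [[-0.045, -0.998, 0.051], [-0.707, 0.068, 0.704], [-0.706, -0.004, -0.709]]
wrist_force: [0.4, -0.2, -0.2]
gripper_width: 0.999
gripper_force: 0.0
```

```bash
python3 - <<'E'
from h import *
st()
w=r.capture('wrist');cp=r.camera_params('wrist');np.set_printoptions(precision=4,suppress=True)
h=cv2.cvtColor(w,cv2.COLOR_BGR2HSV)
m=cv2.inRange(h,(22,170,60),(35,255,255));m[330:]=0
n,l,s,c=cv2.connectedComponentsWithStats(m)
for i in range(1,n):
    if s[i,4]>150: print(s[i],c[i])
# predicted corners of standing mould centre (lid face toward -y)
K=cp['camera_matrix'];E=cp['extrinsics']
for p in [(.4563,-.302,.0),(.4563,-.316,.066),(.4563,-.33,.047),(.4563,-.33,.019),(.4373,-.33,.033),(.4753,-.33,.033)]:
    q=K@(E[:3,:3]@np.array(p)+E[:3,3]);print(p,q[:2]/q[2])
E
```

```text
30.0 [ 0.4475 -0.4243  0.1561] [[-0.04504202987714794, -0.9976978611213753, 0.050697075442068855], [-0.7071031379451485, 0.06768899401192573, 0.7038631631203452], [-0.7056744064033146, -0.004144635507038319, -0.7085241380107267]] j [ -45.2157   42.1704   23.164   -32.9347 -101.995    43.5817] w 0.9989448729897198 0.0 F [ 0.3791 -0.1592 -0.1673]
[ 283  172   62   71 2992] [313.1561 208.9408]
(0.4563, -0.302, 0.0) [315.8203 180.4941]
(0.4563, -0.316, 0.066) [314.2587 240.6852]
(0.4563, -0.33, 0.047) [313.1923 209.9901]
(0.4563, -0.33, 0.019) [313.4699 179.6305]
(0.4373, -0.33, 0.033) [337.9109 193.7116]
(0.4753, -0.33, 0.033) [288.9498 195.2546]
```

The yellow blob spans rows 172 to 243, as predicted for a mould standing on its end. I'll go over to the other side.

>>> {"op": "drive_tool", "data": {"steps": [0, 0, 0, -0.025, 0, -0.025, 1, 0, 0, 0, -0.025, 0, -0.025, 1, 0, 0, 0, -0.028, 0, 0.028, 1, 0, 0, 0, -0.028, 0, 0.028, 1, 0, 0, 0, -0.028, 0, 0.028, 1, 0, 0, 0, -0.028, 0, 0.028, 1, 0, 0, 0, -0.028, 0, 0.028, 1, 0, 0, 0, 0, 0, 0, 1]}}

```text
time_s: 30.72
tcp_pos: [0.4604, -0.2178, 0.2259]
ee_rot: [[-0.041, -0.998, 0.046], [-0.702, 0.062, 0.709], [-0.711, -0.003, -0.703]]
wrist_force: [-1.6, -0.8, 0.0]
gripper_width: 1.001
gripper_force: 0.0
```

>>> {"op": "drive_tool", "data": {"steps": [0, 0.105, 0, 0, 0, 0, 1, 0, 0.105, 0, 0, 0, 0, 1, 0, 0.105, 0, 0, 0, 0, 1, 0, 0.105, 0, 0, 0, 0, 1, 0, 0.105, 0, 0, 0, 0, 1, 0, 0.105, 0, 0, 0, 0, 1, 0, 0.105, 0, 0, 0, 0, 1, 0, 0.105, 0, 0, 0, 0, 1, 0, 0.105, 0, 0, 0, 0, 1, 0, 0.105, 0, 0, 0, 0, 1]}}

```text
time_s: 31.55
tcp_pos: [0.4615, -0.2236, 0.2256]
ee_rot: [[-0.065, -0.998, -0.012], [-0.962, 0.066, -0.264], [0.264, -0.005, -0.964]]
wrist_force: [-0.2, -1.6, -0.5]
gripper_width: 0.998
gripper_force: 0.0
```

>>> {"op": "drive_tool", "data": {"steps": [0, 0.105, 0, 0, 0, 0, 1, 0, 0.105, 0, 0, 0, 0, 1, 0, 0.105, 0, 0, 0, 0, 1, 0, 0.105, 0, 0, 0, 0, 1, 0, 0.1, 0, 0, 0, 0, 1, 0, 0, 0, 0, 0, 0, 1]}}

```text
time_s: 32.05
tcp_pos: [0.4601, -0.2233, 0.2227]
ee_rot: [[-0.042, -0.998, -0.047], [-0.704, 0.063, -0.707], [0.708, 0.004, -0.706]]
wrist_force: [-0.3, -0.7, -0.1]
gripper_width: 0.999
gripper_force: 0.0
```

```bash
python3 - <<'E'
from h import *
st()
T=tilt(86,-45);go(np.array([.4563,-.302,.0325]),T)
E
```

```text
32.05 [ 0.4601 -0.2233  0.2227] [[-0.041999520087390094, -0.9980055539064667, -0.047127005891266074], [-0.7044709539964656, 0.0630285783084782, -0.7069286196581105], [0.7084890368154884, 0.003508944037535502, -0.7057130946950064]] j [  9.2256  13.1199 -44.0747  53.1814 -59.5653 -51.9697] w 0.9994336130140157 0.0 F [-0.3063 -0.7269 -0.1198]
shift [-0.0791 -0.0019  0.19  ]
turn [-0.0023 -0.002   0.0072] shift after [-0.0788 -0.0017  0.1902]
```

>>> {"op": "drive_tool", "data": {"steps": [0, 0, 0.006, -0.0197, -0.0004, 0.022, 1, 0, 0, 0, -0.0197, -0.0004, 0.022, 1, 0, 0, 0, -0.0197, -0.0004, 0.022, 1, 0, 0, 0, -0.0197, -0.0004, 0.022, 1, 0, 0, 0, 0, 0, 0.03, 1, 0, 0, 0, 0, 0, 0.025, 1, 0, 0, 0, 0, 0, 0.015, 1, 0, 0, 0, 0, 0, 0, 1, 0, 0, 0, 0, 0, 0, 1]}}

```text
time_s: 32.8
tcp_pos: [0.4594, -0.281, 0.057]
ee_rot: [[-0.057, -0.997, -0.048], [-0.707, 0.074, -0.703], [0.705, -0.006, -0.709]]
wrist_force: [-0.1, 0.7, 0.2]
gripper_width: 1.001
gripper_force: 0.0
```

```bash
python3 - <<'E'
from h import *
st()
T=tilt(86,-45);go(np.array([.4563,-.302,.0325]),T)
E
```

```text
32.8 [ 0.4594 -0.281   0.057 ] [[-0.057012879993762984, -0.9972273743415138, -0.047823586008862856], [-0.7068996212581603, 0.07414787541179539, -0.7034166745514255], [0.7050123807280877, -0.006297335614939973, -0.7091670371529311]] j [ -8.4943  28.1947 -54.3868  87.1134 -44.7212 -79.9729] w 1.0010998153979003 0.0 F [-0.1224  0.7121  0.1815]
shift [-0.0022  0.0017  0.0323]
turn [-0.0013  0.0029 -0.0076] shift after [-0.0023  0.0017  0.0323]
```

>>> {"op": "drive_tool", "data": {"steps": [0, 0.003, -0.004, -0.0022, 0.0016, 0.015, 1, 0, 0, 0, 0, 0, 0.012, 1, 0, 0, 0, 0, 0, 0.005, 1, 0, 0, 0, 0, 0, 0, 0.8, 0, 0, 0, 0, 0, 0, 0.7, 0, 0, 0, 0, 0, 0, 0.6, 0, 0, 0, 0, 0, 0, 0, 0, 0, 0, 0, 0, 0, 0, 0, 0, 0, 0, 0, 0, 0, 0, 0, 0, 0, 0, 0, 0]}}

```text
time_s: 33.63
tcp_pos: [0.4569, -0.3002, 0.0328]
ee_rot: [[-0.051, -0.998, -0.045], [-0.705, 0.068, -0.706], [0.707, -0.004, -0.707]]
wrist_force: [0.6, 1.0, 1.8]
gripper_width: 0.573
gripper_force: 30.0
```

>>> {"op": "drive_tool", "data": {"steps": [0, 0, 0, 0, 0, 0, 0, 0, 0, 0, 0.004, 0, -0.004, 0, 0, 0, 0, 0.01, 0, -0.01, 0, 0, 0, 0, 0.015, 0, -0.015, 0, 0, 0, 0, 0.02, 0, -0.02, 0, 0, 0, 0, 0.02, 0, -0.02, 0, 0, 0, 0, 0.02, 0, -0.02, 0, 0, 0, 0, 0.012, 0, -0.012, 0, 0, 0, 0, 0, 0, 0, 0]}}

```text
time_s: 34.38
tcp_pos: [0.4575, -0.2997, 0.1785]
ee_rot: [[-0.055, -0.998, -0.041], [-0.706, 0.068, -0.705], [0.707, -0.01, -0.708]]
wrist_force: [0.1, 0.0, -4.0]
gripper_width: 0.572
gripper_force: 30.0
```

```bash
python3 - <<'E'
from h import *
st()
T=tilt(88,45);go(np.array([.4275,.239,.2]),T)
E
```

```text
34.3833 [ 0.4575 -0.2997  0.1785] [[-0.05524427835738985, -0.9976501170703371, -0.04052546876118074], [-0.7055208633634236, 0.06772365653433049, -0.7054458290361842], [0.7065326468520053, -0.010380282036738936, -0.7076043164630478]] j [ -4.4954  16.7441 -48.2574  67.9925 -49.6385 -57.1667] w 0.5715656568404663 29.99560467666015 F [ 0.1378  0.0434 -3.9574]
shift [-0.3632  0.0662 -0.3941]
turn [-0.0115 -1.57   -0.0365] shift after [-0.3952  0.0488  0.3647]
```

>>> {"op": "drive_tool", "data": {"steps": [-0.0007, -0.06, -0.002, 0, 0, 0, 0, -0.0007, -0.09, -0.002, 0, 0, 0, 0, -0.0007, -0.1, -0.002, 0, 0, 0, 0, -0.0007, -0.1, -0.002, 0, 0, 0, 0, -0.0007, -0.1, -0.002, 0, 0, 0, 0, -0.0007, -0.1, -0.002, 0, 0, 0, 0, -0.0007, -0.1, -0.002, 0, 0, 0, 0, -0.0007, -0.1, -0.002, 0, 0, 0, 0, -0.0007, -0.1, -0.002, 0, 0, 0, 0, -0.0007, -0.1, -0.002, 0, 0, 0, 0]}}

```text
time_s: 35.22
tcp_pos: [0.4557, -0.2997, 0.1743]
ee_rot: [[-0.053, -0.999, -0.002], [-0.984, 0.052, 0.17], [-0.17, 0.011, -0.985]]
wrist_force: [-0.7, -0.7, -3.5]
gripper_width: 0.569
gripper_force: 30.0
```

>>> {"op": "drive_tool", "data": {"steps": [-0.0007, -0.1, -0.002, 0, 0, 0, 0, -0.0007, -0.1, -0.002, 0, 0, 0, 0, -0.0007, -0.1, -0.002, 0, 0, 0, 0, -0.0007, -0.1, -0.002, 0, 0, 0, 0, -0.0007, -0.1, -0.002, 0, 0, 0, 0, -0.0007, -0.1, -0.002, 0, 0, 0, 0, 0, -0.02, -0.002, 0, 0, 0, 0, 0, 0, 0, 0, 0, 0, 0]}}

```text
time_s: 35.88
tcp_pos: [0.4549, -0.3013, 0.172]
ee_rot: [[-0.038, -0.999, 0.021], [-0.705, 0.042, 0.708], [-0.708, 0.012, -0.706]]
wrist_force: [-0.2, -0.6, -3.9]
gripper_width: 0.571
gripper_force: 30.0
```

```bash
python3 - <<'E'
from h import *
st()
T=tilt(88,45);go(np.array([.4275,.239,.19]),T)
E
```

```text
35.8833 [ 0.4549 -0.3013  0.172 ] [[-0.03802419037293762, -0.9990474210819625, 0.021410543569986843], [-0.7054253062438078, 0.04201202068371591, 0.7075380748969635], [-0.7077635892424198, 0.011800023201279488, -0.7063508060412593]] j [-37.2325  33.7945   9.9693 -35.3572 -95.2034  40.6423] w 0.5714524893067551 29.99590274412185 F [-0.2408 -0.6203 -3.8543]
shift [-0.3929  0.0503  0.369 ]
turn [ 0.0033  0.001  -0.0134] shift after [-0.3939  0.0463  0.3685]
```

>>> {"op": "drive_tool", "data": {"steps": [0.003, 0, -0.012, -0.013, 0.0015, 0.012, 0, 0, 0, 0, -0.026, 0.003, 0.0243, 0, 0, 0, 0, -0.026, 0.003, 0.0243, 0, 0, 0, 0, -0.026, 0.003, 0.0243, 0, 0, 0, 0, -0.026, 0.003, 0.0243, 0, 0, 0, 0, -0.026, 0.003, 0.0243, 0, 0, 0, 0, -0.026, 0.003, 0.0243, 0, 0, 0, 0, -0.026, 0.003, 0.0243, 0, 0, 0, 0, -0.026, 0.003, 0.0243, 0, 0, 0, 0, -0.026, 0.003, 0.0243, 0]}}

```text
time_s: 36.72
tcp_pos: [0.4371, 0.0402, 0.1868]
ee_rot: [[-0.018, -1.0, 0.026], [-0.71, 0.031, 0.704], [-0.704, -0.005, -0.71]]
wrist_force: [1.2, 0.4, -3.2]
gripper_width: 0.567
gripper_force: 30.0
```

>>> {"op": "drive_tool", "data": {"steps": [0, 0, 0, -0.026, 0.003, 0.0243, 0, 0, 0, 0, -0.026, 0.003, 0.0243, 0, 0, 0, 0, -0.026, 0.003, 0.0243, 0, 0, 0, 0, -0.026, 0.003, 0.0243, 0, 0, 0, 0, -0.026, 0.003, 0.0243, 0, 0, 0, 0, -0.012, 0.001, 0.011, 0, 0, 0, 0, -0.005, 0.001, 0.005, 0, 0, 0, 0, 0, 0, 0, 0, 0, 0, 0, 0, 0, 0, 0]}}

```text
time_s: 37.47
tcp_pos: [0.4269, 0.2395, 0.1929]
ee_rot: [[-0.018, -1.0, 0.025], [-0.709, 0.03, 0.705], [-0.705, -0.005, -0.709]]
wrist_force: [1.0, 0.1, -3.1]
gripper_width: 0.572
gripper_force: 30.0
```

```bash
python3 - <<'E'
from h import *
st()
T=tilt(88,45);go(np.array([.4275,.239,.104]),T)
E
```

```text
37.4667 [0.4269 0.2395 0.1929] [[-0.017817396758042357, -0.9995340089068998, 0.024785185318410455], [-0.7086839836904425, 0.030111595791726672, 0.7048831839812325], [-0.7053010361777521, -0.005005680510891189, -0.7088902535154592]] j [ 18.1825  10.8203 -18.6614 -53.0861 -55.8854   9.7261] w 0.5716429926306503 29.996035642689094 F [ 0.9537  0.0588 -3.144 ]
shift [ 0.063  -0.0001  0.0627]
turn [-0.0002 -0.0025  0.0069] shift after [ 0.0632 -0.0006  0.0625]
```

>>> {"op": "drive_tool", "data": {"steps": [0, 0, 0.006, 0.006, 0, 0.006, 0, 0, 0, 0, 0.012, 0, 0.012, 0, 0, 0, 0, 0.012, 0, 0.012, 0, 0, 0, 0, 0.012, 0, 0.012, 0, 0, 0, 0, 0.011, 0, 0.011, 0, 0, 0, 0, 0.005, 0, 0.005, 0, 0, 0, 0, 0.001, 0, 0.001, 0, 0, 0, 0, 0, 0, 0, 0, 0, 0, 0, 0, 0, 0, 0]}}

```text
time_s: 38.22
tcp_pos: [0.4288, 0.2394, 0.1101]
ee_rot: [[-0.025, -0.999, 0.027], [-0.707, 0.037, 0.706], [-0.707, -0.002, -0.708]]
wrist_force: [0.1, 0.1, -3.5]
gripper_width: 0.572
gripper_force: 30.0
```

>>> {"op": "drive_tool", "data": {"steps": [0, 0, 0, 0.001, 0, 0.001, 0, 0, 0, 0, 0.001, 0, 0.001, 0, 0, 0, 0, 0, 0, 0, 0]}}

```text
time_s: 38.47
tcp_pos: [0.4282, 0.2398, 0.1071]
ee_rot: [[-0.025, -0.999, 0.026], [-0.707, 0.036, 0.706], [-0.707, -0.001, -0.708]]
wrist_force: [-0.0, -0.6, -3.6]
gripper_width: 0.575
gripper_force: 30.0
```

>>> {"op": "drive_tool", "data": {"steps": [0, 0, 0, 0.001, 0, 0.001, 0, 0, 0, 0, 0, 0, 0, 0]}}

```text
time_s: 38.63
tcp_pos: [0.428, 0.2398, 0.1054]
ee_rot: [[-0.025, -0.999, 0.026], [-0.707, 0.036, 0.706], [-0.707, -0.001, -0.708]]
wrist_force: [-0.5, -0.9, -3.6]
gripper_width: 0.57
gripper_force: 30.0
```

>>> {"op": "drive_tool", "data": {"steps": [0, 0, 0, 0.001, 0, 0.001, 0, 0, 0, 0, 0, 0, 0, 0]}}

```text
time_s: 38.8
tcp_pos: [0.428, 0.2398, 0.1037]
ee_rot: [[-0.026, -0.999, 0.026], [-0.707, 0.036, 0.706], [-0.706, -0.0, -0.708]]
wrist_force: [0.3, -0.5, -3.6]
gripper_width: 0.57
gripper_force: 30.0
```

>>> {"op": "drive_tool", "data": {"steps": [0, 0, 0, 0.0006, 0, 0.0006, 0, 0, 0, 0, 0, 0, 0, 0]}}

```text
time_s: 38.97
tcp_pos: [0.4281, 0.2398, 0.103]
ee_rot: [[-0.026, -0.999, 0.026], [-0.707, 0.036, 0.706], [-0.707, -0.0, -0.708]]
wrist_force: [-0.5, 1.1, -2.4]
gripper_width: 0.571
gripper_force: 30.0
```

>>> {"op": "drive_tool", "data": {"steps": [0, 0, 0, 0.0006, 0, 0.0006, 0, 0, 0, 0, 0, 0, 0, 0]}}

```text
time_s: 39.13
tcp_pos: [0.4282, 0.2399, 0.1029]
ee_rot: [[-0.025, -0.999, 0.026], [-0.707, 0.036, 0.707], [-0.707, -0.001, -0.707]]
wrist_force: [-1.4, -2.0, 2.4]
gripper_width: 0.572
gripper_force: 30.0
```

>>> {"op": "drive_tool", "data": {"steps": [0, 0, 0, 0.0006, 0, 0.0006, 0, 0, 0, 0, 0, 0, 0, 0]}}

```text
time_s: 39.3
tcp_pos: [0.4282, 0.2401, 0.1029]
ee_rot: [[-0.024, -0.999, 0.026], [-0.706, 0.035, 0.708], [-0.708, -0.001, -0.706]]
wrist_force: [-2.1, -2.9, 8.2]
gripper_width: 0.575
gripper_force: 30.0
```

>>> {"op": "drive_tool", "data": {"steps": [0, 0, 0, -0.0008, 0, -0.0008, 0, 0, 0, 0, 0, 0, 0, 0, 0, 0, 0, 0, 0, 0, 0.62, 0, 0, 0, 0, 0, 0, 0.7, 0, 0, 0, 0, 0, 0, 1, 0, 0, 0, 0, 0, 0, 1, 0, 0, 0, 0, 0, 0, 1, 0, 0, 0, 0, 0, 0, 1, 0, 0, 0, 0, 0, 0, 1]}}

```text
time_s: 40.05
tcp_pos: [0.4281, 0.2398, 0.1024]
ee_rot: [[-0.026, -0.999, 0.026], [-0.707, 0.036, 0.706], [-0.706, -0.0, -0.708]]
wrist_force: [-0.0, 1.0, -0.2]
gripper_width: 0.96
gripper_force: 0.0
```

>>> {"op": "drive_tool", "data": {"steps": [0, 0, 0, 0, 0, -0.01, 1, 0, 0, 0, 0, 0, -0.02, 1, 0, 0, 0, 0, 0, -0.03, 1, 0, 0, 0, 0, 0, -0.03, 1, 0, 0, 0, 0, 0, -0.03, 1, 0, 0, 0, 0, 0, -0.03, 1, 0, 0, 0, 0, 0, -0.02, 1, 0, 0, 0, 0, 0, 0, 1, 0, 0, 0, 0, 0, 0, 1]}}

```text
time_s: 40.8
tcp_pos: [0.4239, 0.1191, 0.2238]
ee_rot: [[-0.025, -0.999, 0.029], [-0.707, 0.038, 0.706], [-0.707, -0.003, -0.707]]
wrist_force: [0.1, 0.7, 0.0]
gripper_width: 0.998
gripper_force: 0.0
```

```bash
python3 - <<'E'
from h import *
st();np.set_printoptions(precision=4,suppress=True)
im=r.capture('top');cp=r.camera_params('top')
h=cv2.cvtColor(im,cv2.COLOR_BGR2HSV)
for n,lo,hi in(('yellow',(22,140,80),(36,255,255)),('blue',(100,120,60),(125,255,255))):
    m=cv2.inRange(h,lo,hi);k,l,s,c=cv2.connectedComponentsWithStats(m)
    for i in range(1,k):
        if 150<c[i][0]<290 and 220<c[i][1]<360 and s[i,4]>5: print(n,s[i],c[i],ray(c[i],.130,cp))
im=r.capture('side');cp=r.camera_params('side');h=cv2.cvtColor(im,cv2.COLOR_BGR2HSV)
K=cp['camera_matrix'];E=cp['extrinsics'];pr=lambda p:(lambda q:q[:2]/q[2])(K@(E[:3,:3]@np.array(p)+E[:3,3]))
for n,lo,hi in(('yellow',(22,130,80),(36,255,255)),('blue',(100,120,60),(125,255,255)),('white',(0,0,170),(179,50,255))):
    m=cv2.inRange(h,lo,hi);k,l,s,c=cv2.connectedComponentsWithStats(m)
    for i in range(1,k):
        if 190<c[i][0]<280 and 190<c[i][1]<300 and s[i,4]>8: print(n,s[i],c[i])
for z in(.018,.032,.046,.074,.088,.102,.130): print(z,pr((.4275,.239,z)))
w=r.capture('wrist');cv2.imwrite('pics/w9.png',w)
E
```

```text
40.8 [0.4239 0.1191 0.2238] [[-0.02514107969185134, -0.9992673738775841, 0.02885553007179419], [-0.7070561344439134, 0.03817976615083113, 0.7061260002307651], [-0.7067103712675786, -0.002649709505603049, -0.7074980071932196]] j [  2.8697   8.4996 -17.2588 -49.1157 -68.5766  15.7461] w 0.9984826861584677 0.0 F [0.1182 0.6676 0.0155]
yellow [225 292   3  16  27] [225.8889 299.7778] [0.4263 0.2007 0.13  ]
yellow [203 295  10   9  86] [207.7093 299.1163] [0.427  0.2398 0.13  ]
blue [231 294   2  14  14] [231.4286 300.5   ] [0.425  0.1888 0.13  ]
yellow [227 231  10   3  11] [231.3636 232.0909]
yellow [220 233  18   9  83] [228.8434 237.0602]
blue [227 253  12   4  12] [232.5  254.75]
white [228 214   3   4   9] [229.1111 215.8889]
white [219 242  11  10  40] [222.525 246.775]
0.018 [229.7397 252.8592]
0.032 [229.1087 248.8245]
0.046 [228.4691 244.7349]
0.074 [227.1635 236.3859]
0.088 [226.497  232.1243]
0.102 [225.8212 227.8029]
0.13 [224.4407 218.9758]
```

```bash
python3 - <<'E'
from station import r
print(r.finish_job())
E
```

```text
the job is handed in; nothing more can be done
None
```

I handed the job in at about 41 s of the 72 s allowed: nozzle pressed to its stop and lifted off, blue mould set lid-down on the outline, yellow stacked lid-down on it (patch within about 2 mm of blue's centre in the top view); I didn't re-check the bystanders' positions or the cap's return with the cameras, and the hand-in call returned no verdict.

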